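# Shingle the small roof deck and close the hold-down bar

## Robot

A 6-joint arm with a two-finger parallel gripper is mounted at the origin on the work surface. World frame = base frame: x ahead of the robot, y to its left, z up, the work surface at z = 0. Lengths are in m, angles in rad, forces in N, time in s.
With the tool pointing down it reaches from about 0.25 to 0.775 m from the base axis. Payload 4 kg.
Tool frame: the origin (TCP) lies at the very end of the fingers, on their centre line; the grasp point (between the pads) lies 19 mm behind it (robot.tcp_to_grasp is the distance from the TCP to the grasp point, in m); z points along the fingers, y is the line along which they close (so a half turn about z gives the same grasp; the last joint's range is limited). The gripper opens to 94 mm and grips with 3 to 60 N. Pads are 16 mm wide; open, the fingers measure 119 mm over their backs; the gripper's body (75 mm by 177 mm) begins 78 mm behind the grasp point.
Start: joints at [-1.411, 0.087, 1.371, -0, 1.684, -0.103], TCP at [0.143, -0.531, 0.206] pointing down, gripper open.
Joint ranges: [-3.1, 3.1], [-0.76, 2.03], [0.27, 2.55], [-1.08, 4.22], [0.17, 2.65], [-2.57, 2.57]. Speed limits (rad/s): [2.79, 2.79, 3.14, 3.14, 3.14, 3.14].

## Interface

Orientations are given as [roll, pitch, yaw] about the fixed x, y, z axes, in that order (R = Rz(yaw) Ry(pitch) Rx(roll)).
In Python, from bench import robot gives the robot as it stands.
- The arm moves only by the tool nudge_tcp, called after "Request:" as name(argument=value, ...), one argument or row to a line, values as JSON. Schema: {"type":"object","properties":{"steps":{"type":"array","items":{"type":"array","items":{"type":"number"},"minItems":5,"maxItems":5},"minItems":1,"maxItems":20},"only":{"type":"string"},"quiet":{"type":"boolean"},"lines":{"type":"string"}},"required":["steps"],"additionalProperties":false}. steps is a list of rows, 1 to 20 of them, each of 5 numbers: the finger opening in m, then dx, dy, dz in mm, then a turn about the tool's z in rad; each row shifts and turns the commanded pose from where the row before left it, along the tool's axes as they then stand; what a row does not reach is not made up. A row lasts 1/12 s, in which the tool goes at most 0.0417 m and 0.125 rad, less where a joint would pass 70% of its speed; a pose out of reach is approached as far as the arm can. The fingers move at their own pace and stop on an object; the grip force is fixed at half the most. Time passes only in rows, so rows that do not move let the fingers close. The tool returns the time, the measured TCP pose, the force, the opening and the grip force at its end. only (a regular expression) keeps the lines of the reply that match it, lines (a string "A,B") keeps lines A to B, and quiet returns only ok. Input that does not fit is refused with a message, and nothing moves.
- robot.get_obs(): the state, without advancing time (a new reading comes with each control period).
- robot.snapshot(name): name is "side" or "top"; returns a dict with "color" (420x560x3 uint8, blue, green, red), "fx", "fy", "cx", "cy" (pixels), "extrinsics" (4x4, takes a point from world to camera coordinates). Camera axes: x right, y down, z forward; pixel columns grow to the right and rows downward; lengths in m; the calibration is good to about 2 mm. A picture is of the moment at which its call begins. There is no depth.
- robot.close_job(): hands the job in; it is judged then, once.
The state is a dict: "time": time; "joint_positions": joint angles; "qvel": joint speeds; "joint_torque": joint torques, N m; "tool_pos": TCP position; "ee_rot": TCP orientation; "wrist_force": force on the tool from outside, world axes, zero at the start; "wrist_torque": the same for the moment, N m; "width": finger opening in m; "finger_force": force on a finger pad.
Only numpy, scipy, OpenCV 4.12 (cv2) and the standard library are available. Lean on these libraries where they do the work, as an engineer would, in place of code of your own. Each camera call takes 0.05 s, during which the arm holds its last target. There are 200 camera calls.

## Task

Swing the hold-down bar of the sloping jig fully open, put the brush that lies on the deck into the green tray, then lay all the shingles on the deck from the bottom up in a single straight, centred column: the first with its lower edge on the lowest red line (propped by the dark strip), each next one overlapping the one below, with its lower edge above the next red line. When all of them are laid, swing the bar back down until it rests on the shingles, and leave the other things on the bench alone.

Things in the scene. Friction and masses are not known exactly. Their poses are not given: they have to be found in the camera images.
- jig: Fixed sloping jig: plywood deck 258 (up the slope) x 124 mm, pitched 20 degrees (0.349 rad), crossed by five red lines every 40 mm. Origin on the table straight below the middle of line 1; x = horizontal, up-slope direction, y left across the deck, z up. The deck surface is 40 mm above the table at line 1 and runs from 10 mm below line 1 to 248 mm above it along the slope.
- line1 (a point): Middle of red line 1 (lowest, at the eave) on the deck surface. A dark cant strip, 60 mm wide, 10.4 mm high, is fixed 4 to 16 mm up-slope of it: it props the first shingle's lower edge, so it lies at the pitch of later ones, 0.173 rad to level (10 degrees flatter than the deck). A well laid shingle's upper edge rests on the deck and its lower bottom edge is over its line, square to the deck.
- line2 (a point): Middle of red line 2 on the deck surface, 40 mm up the slope from line 1
- line3 (a point): Middle of red line 3 on the deck surface, 80 mm up the slope from line 1
- line4 (a point): Middle of red line 4 on the deck surface, 120 mm up the slope from line 1
- line5 (a point): Middle of red line 5 on the deck surface, 160 mm up the slope from line 1
- holdbar (a joint): Hold-down bar, hinged along the left (+y) side of the jig: angle in rad. 0.02: 14 mm bar, parallel to the deck, down over its centreline on the lower edges of laid shingles (-0.15 at most if none); 1.57: standing; 2.9: fully open to the left, its stop. Stiff hinge (0.13 N m): stays where left. Starts at 0.25 to 0.6.
- bar_hinge (a point): Point on the hinge axis of the hold-down bar, level with line 1, fixed to the jig 75 mm to the left of its centreline and 26 mm off the deck; the axis runs up the slope, parallel to the deck.
- bar_grip (a point): Middle of the bar's round orange grip (18 mm thick, 50 mm long, along the bar), on the bar's axis, 75 mm from the hinge axis, 55 mm down the slope from line 1; it moves with the bar and clears the deck.
- brush: Bench brush with a blue back, 130 x 30 x 24 mm, 90 g, at first lying on the deck under the bar, its length up the slope. Origin at the middle of its underside, x along its length, z out of its back. The back spans heights 11 to 24 mm above the origin and can be gripped across its 30 mm.
- tray: Fixed green open tray, 210 (x) x 130 (y) x 35 mm, walls and floor 5 mm. Origin at the middle of its underside.
- shingle1: Red-brown wooden shingle (three to five identical ones are there), a flat rectangle 76 (x) x 64 (y) x 7 (z) mm, about 30 g, both ends alike. Origin at the middle of its underside. It lies flat on the table at first.
- shingle2: Red-brown wooden shingle (three to five identical ones are there), a flat rectangle 76 (x) x 64 (y) x 7 (z) mm, about 30 g, both ends alike. Origin at the middle of its underside. It lies flat on the table at first.
- shingle3: Red-brown wooden shingle (three to five identical ones are there), a flat rectangle 76 (x) x 64 (y) x 7 (z) mm, about 30 g, both ends alike. Origin at the middle of its underside. It lies flat on the table at first.
- shingle4: Red-brown wooden shingle (three to five identical ones are there), a flat rectangle 76 (x) x 64 (y) x 7 (z) mm, about 30 g, both ends alike. Origin at the middle of its underside. It lies flat on the table at first.
- shingle5: Red-brown wooden shingle (three to five identical ones are there), a flat rectangle 76 (x) x 64 (y) x 7 (z) mm, about 30 g, both ends alike. Origin at the middle of its underside. It lies flat on the table at first.
- bentbox: Bystander: round bentwood box 110 mm across, 60 mm high. Origin at its underside. Leave it alone.
- gluejar: Bystander: white jar, 52 mm across, 88 mm high. Origin at its underside. Leave it alone.
- offcut: Bystander: pale wood block 90 x 50 x 30 mm. Origin at its underside. Leave it alone.
- mallet: Bystander: hammer lying on the table. Origin at its underside. Leave it alone.
- square: Bystander: try square, 140 mm steel blade. Origin at its underside. Leave it alone.
- sandblock: Bystander: cork block 100 x 60 x 35 mm. Origin at its underside. Leave it alone.
- tape: Bystander: yellow disc-shaped reel, 90 mm across, 25 mm high. Origin at its underside. Leave it alone.

How it is judged:
On the way, in this order (a step that is already met when the one before it is completed fails the run):
1. the hold-down bar is swung open (beyond 2.3 rad) (value of joint holdbar above 2.3 rad), for 0.2 s.
2. the brush lies in the tray (x of brush in the frame of tray between -0.06 and 0.06 m and y of brush in the frame of tray between -0.05 and 0.05 m and z of brush in the frame of tray between 0 and 0.02 m and contact force between the fingers and brush below 0.05 N), for 0.2 s.
3. all shingles are laid in overlapping courses with the bar still open ((x of shingle1 in the frame of jig between 0.0239 and 0.0419 m or x of shingle1 in the frame of jig between 0.0615 and 0.0795 m or x of shingle1 in the frame of jig between 0.0991 and 0.1171 m or x of shingle1 in the frame of jig between 0.1366 and 0.1546 m or x of shingle1 in the frame of jig between 0.1742 and 0.1922 m) and y of shingle1 in the frame of jig between -0.012 and 0.012 m and angle between the z axis of shingle1 and the z axis of jig, either way round between 0.079 and 0.249 rad and angle between the y axis of each of shingle1, shingle2, shingle3, shingle4, shingle5 and the y axis of jig, either way round below 0.16 rad and (x of shingle2 in the frame of jig between 0.0239 and 0.0419 m or x of shingle2 in the frame of jig between 0.0615 and 0.0795 m or x of shingle2 in the frame of jig between 0.0991 and 0.1171 m or x of shingle2 in the frame of jig between 0.1366 and 0.1546 m or x of shingle2 in the frame of jig between 0.1742 and 0.1922 m) and y of shingle2 in the frame of jig between -0.012 and 0.012 m and angle between the z axis of shingle2 and the z axis of jig, either way round between 0.079 and 0.249 rad and (x of shingle3 in the frame of jig between 0.0239 and 0.0419 m or x of shingle3 in the frame of jig between 0.0615 and 0.0795 m or x of shingle3 in the frame of jig between 0.0991 and 0.1171 m or x of shingle3 in the frame of jig between 0.1366 and 0.1546 m or x of shingle3 in the frame of jig between 0.1742 and 0.1922 m) and y of shingle3 in the frame of jig between -0.012 and 0.012 m and angle between the z axis of shingle3 and the z axis of jig, either way round between 0.079 and 0.249 rad and (x of shingle4 in the frame of jig between 0.0239 and 0.0419 m or x of shingle4 in the frame of jig between 0.0615 and 0.0795 m or x of shingle4 in the frame of jig between 0.0991 and 0.1171 m or x of shingle4 in the frame of jig between 0.1366 and 0.1546 m or x of shingle4 in the frame of jig between 0.1742 and 0.1922 m) and y of shingle4 in the frame of jig between -0.012 and 0.012 m and angle between the z axis of shingle4 and the z axis of jig, either way round between 0.079 and 0.249 rad and (x of shingle5 in the frame of jig between 0.0239 and 0.0419 m or x of shingle5 in the frame of jig between 0.0615 and 0.0795 m or x of shingle5 in the frame of jig between 0.0991 and 0.1171 m or x of shingle5 in the frame of jig between 0.1366 and 0.1546 m or x of shingle5 in the frame of jig between 0.1742 and 0.1922 m) and y of shingle5 in the frame of jig between -0.012 and 0.012 m and angle between the z axis of shingle5 and the z axis of jig, either way round between 0.079 and 0.249 rad and distance between each of shingle2, shingle3, shingle4, shingle5 and shingle1 above 0.028 m and distance between each of shingle3, shingle4, shingle5 and shingle2 above 0.028 m and distance between each of shingle4, shingle5 and shingle3 above 0.028 m and distance between shingle5 and shingle4 above 0.028 m and value of joint holdbar above 1 rad), for 0.2 s.
At the end, for the whole second after the job is handed in: Each shingle lies in its own course, from line 1 up without a gap: lower edge within 9 mm of its line, within 12 mm of the centreline, square within 0.16 rad, 0.10 to 0.27 rad flatter than the deck (lapping the course below or the strip); brush in the tray; bar below 0.09 rad; all at rest ((x of shingle1 in the frame of jig between 0.0239 and 0.0419 m or x of shingle1 in the frame of jig between 0.0615 and 0.0795 m or x of shingle1 in the frame of jig between 0.0991 and 0.1171 m or x of shingle1 in the frame of jig between 0.1366 and 0.1546 m or x of shingle1 in the frame of jig between 0.1742 and 0.1922 m) and y of shingle1 in the frame of jig between -0.012 and 0.012 m and angle between the z axis of shingle1 and the z axis of jig, either way round between 0.079 and 0.249 rad and angle between the y axis of each of shingle1, shingle2, shingle3, shingle4, shingle5 and the y axis of jig, either way round below 0.16 rad and (x of shingle2 in the frame of jig between 0.0239 and 0.0419 m or x of shingle2 in the frame of jig between 0.0615 and 0.0795 m or x of shingle2 in the frame of jig between 0.0991 and 0.1171 m or x of shingle2 in the frame of jig between 0.1366 and 0.1546 m or x of shingle2 in the frame of jig between 0.1742 and 0.1922 m) and y of shingle2 in the frame of jig between -0.012 and 0.012 m and angle between the z axis of shingle2 and the z axis of jig, either way round between 0.079 and 0.249 rad and (x of shingle3 in the frame of jig between 0.0239 and 0.0419 m or x of shingle3 in the frame of jig between 0.0615 and 0.0795 m or x of shingle3 in the frame of jig between 0.0991 and 0.1171 m or x of shingle3 in the frame of jig between 0.1366 and 0.1546 m or x of shingle3 in the frame of jig between 0.1742 and 0.1922 m) and y of shingle3 in the frame of jig between -0.012 and 0.012 m and angle between the z axis of shingle3 and the z axis of jig, either way round between 0.079 and 0.249 rad and (x of shingle4 in the frame of jig between 0.0239 and 0.0419 m or x of shingle4 in the frame of jig between 0.0615 and 0.0795 m or x of shingle4 in the frame of jig between 0.0991 and 0.1171 m or x of shingle4 in the frame of jig between 0.1366 and 0.1546 m or x of shingle4 in the frame of jig between 0.1742 and 0.1922 m) and y of shingle4 in the frame of jig between -0.012 and 0.012 m and angle between the z axis of shingle4 and the z axis of jig, either way round between 0.079 and 0.249 rad and (x of shingle5 in the frame of jig between 0.0239 and 0.0419 m or x of shingle5 in the frame of jig between 0.0615 and 0.0795 m or x of shingle5 in the frame of jig between 0.0991 and 0.1171 m or x of shingle5 in the frame of jig between 0.1366 and 0.1546 m or x of shingle5 in the frame of jig between 0.1742 and 0.1922 m) and y of shingle5 in the frame of jig between -0.012 and 0.012 m and angle between the z axis of shingle5 and the z axis of jig, either way round between 0.079 and 0.249 rad and distance between each of shingle2, shingle3, shingle4, shingle5 and shingle1 above 0.028 m and distance between each of shingle3, shingle4, shingle5 and shingle2 above 0.028 m and distance between each of shingle4, shingle5 and shingle3 above 0.028 m and distance between shingle5 and shingle4 above 0.028 m and x of brush in the frame of tray between -0.06 and 0.06 m and y of brush in the frame of tray between -0.05 and 0.05 m and z of brush in the frame of tray between 0 and 0.02 m and value of joint holdbar below 0.09 rad and linear speed of each of shingle1, shingle2, shingle3, shingle4, shingle5, brush below 0.03 m/s); the robot touches nothing.
It fails at once if one of the bystanders is pushed more than 5 cm from its place (distance of any of bentbox, gluejar, offcut, mallet, square, sandblock, tape from where it was at the start of the episode above 0.05 m).
Of shingle1, shingle2, shingle3, shingle4, shingle5 only 3 to 5 are there at a start; the rules pass over those that are not, and their reading is None.
At some moment in a run one of shingle1, shingle2, shingle3, shingle4, shingle5 may be knocked a few centimetres aside while the robot is not near it.
Once in a run the grip may slacken for a moment while it holds something.
It also fails if it takes over 210 s, if anything falls off the work surface, if the arm or the gripper's body presses on something with over 40 N, if the wrist force passes 120 N, or if a joint passes its speed limit or range.

## Working session

There is one attempt and no reset: what is moved stays moved. The work goes in short steps, Python scripts to look and compute and a tool call to move; the robot and the scene stay as the last step left them, time stands still between calls to the robot, and variables do not carry over. Pictures are saved under pics/ and viewed, at most 15 in all, crops included, and the job is handed in when it is done.

```bash
ls; mkdir -p pics
```

Run:
```python
from bench import robot
import cv2
for n in("top","side"):
    s=robot.snapshot(n); cv2.imwrite(f"pics/{n}0.png",s["color"]); print(n,s["fx"],s["fy"],s["cx"],s["cy"],s["extrinsics"].round(4).tolist())
print(robot.get_obs())
```

```text
bench.py
pics
top 415.91208823301486 415.91208823301486 279.8441539205541 210.83035946242117 [[-0.0138, -0.9998, -0.0176, 0.0734], [-0.9984, 0.0147, -0.0541, 0.5204], [0.0543, 0.0168, -0.9984, 1.3326], [0.0, 0.0, 0.0, 1.0]]
side 516.5347355503455 516.5347355503455 267.6579010882388 212.36423458449156 [[0.665, -0.7468, -0.0103, -0.3099], [-0.5577, -0.4874, -0.6719, 0.3775], [0.4967, 0.4526, -0.7406, 1.5692], [0.0, 0.0, 0.0, 1.0]]
{'time': 0.1, 'joint_positions': array([-1.41110918e+00,  8.78978288e-02,  1.37208365e+00, -1.19923777e-05,
        1.68361277e+00, -1.03108411e-01]), 'qvel': array([ 1.12345277e-04, -2.12041103e-03, -4.17407202e-03, -1.72743008e-03,
       -2.11699260e-03,  8.91481901e-05]), 'joint_torque': array([ 1.61194301e-03, -3.41253769e+01, -3.03301048e+01,  7.20354309e-02,
        3.04555893e-02, -9.57305633e-05]), 'tool_pos': array([ 0.14278774, -0.5306307 ,  0.20442196]), 'ee_rot': array([-3.13960046e+00, -1.94160534e-04,  2.62794026e-01]), 'wrist_force': array([0.65667372, 0.2357544 , 0.04676071]), 'wrist_torque': array([-0.02608884,  0.00450806,  0.01213469]), 'finger_force': 0.0, 'width': 0.09400587810372363}
```
View pics/top0.png

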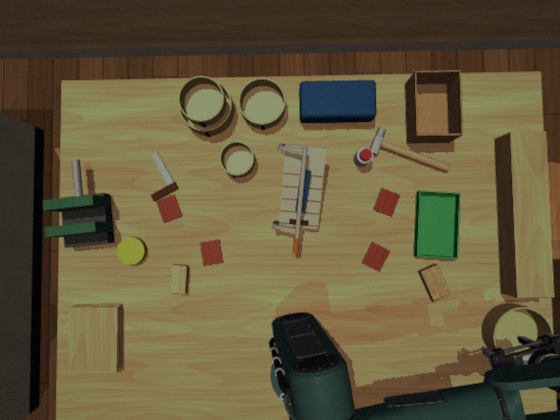

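View pics/side0.png

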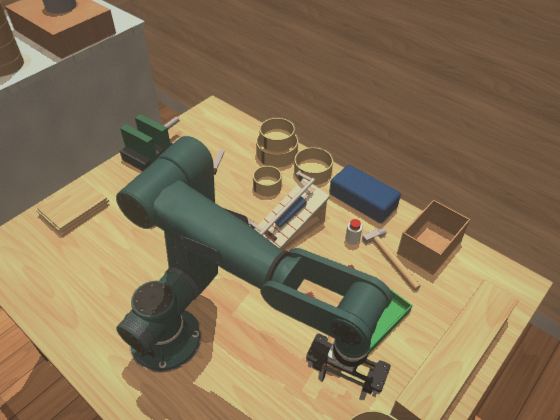

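Create h.py:
```python
import numpy as np, cv2
from bench import robot
def proj(s,P):
    P=np.atleast_2d(P); E=s["extrinsics"]; c=P@E[:3,:3].T+E[:3,3]
    return np.c_[s["fx"]*c[:,0]/c[:,2]+s["cx"], s["fy"]*c[:,1]/c[:,2]+s["cy"]]
def ray(s,uv):
    uv=np.atleast_2d(uv).astype(float); E=s["extrinsics"]; R=E[:3,:3]
    d=np.c_[(uv[:,0]-s["cx"])/s["fx"],(uv[:,1]-s["cy"])/s["fy"],np.ones(len(uv))]@R
    return -R.T@E[:3,3], d
def onz(s,uv,z):
    o,d=ray(s,uv); return o+d*((z-o[2])/d[:,2])[:,None]
def tri(s1,u1,s2,u2):
    o1,d1=ray(s1,u1); o2,d2=ray(s2,u2)
    A=np.c_[d1[0],-d2[0]]; t=np.linalg.lstsq(A,o2-o1,rcond=None)[0]
    a=o1+t[0]*d1[0]; b=o2+t[1]*d2[0]; return (a+b)/2, np.linalg.norm(a-b)
def mask(img,lo,hi): return cv2.inRange(cv2.cvtColor(img,cv2.COLOR_BGR2HSV),lo,hi)
def blobs(m,amin):
    cs,_=cv2.findContours(m,cv2.RETR_EXTERNAL,cv2.CHAIN_APPROX_NONE)
    return [c for c in cs if cv2.contourArea(c)>amin]
def moments(c):
    m=cv2.moments(c); return np.array([m["m10"],m["m01"]])/m["m00"]
def shingles(s,z=0.007):
    m=cv2.inRange(s["color"],(0,0,90),(90,90,255))
    m&=mask(s["color"],(0,110,60),(12,255,255))|mask(s["color"],(170,110,60),(180,255,255))
    out=[]
    for c in blobs(m,60):
        p=onz(s,c[:,0,:],z)[:,:2]; r=cv2.minAreaRect((p*1000).astype(np.float32))
        (cx,cy),(w,h),a=r
        if w<h: a+=90
        out.append((moments(c).round(1),onz(s,moments(c),z)[0,:2].round(4),np.round((max(w,h),min(w,h)),0),round((a+90)%180-90,1)))
    return out
```

Run:
```python
from h import *
s=robot.snapshot("top")
for x in shingles(s): print(*x)
t=robot.snapshot("side")
a=cv2.resize(s["color"][135:265,255:345],None,fx=4.4,fy=4.4,interpolation=cv2.INTER_CUBIC)
b=cv2.resize(t["color"][160:290,230:345],None,fx=3.4,fy=4.4,interpolation=cv2.INTER_CUBIC)
cv2.imwrite("pics/c0.png",np.hstack([a,b]))
print(a.shape,b.shape)
```

```text
[375.5 256.3] [ 0.3705 -0.2405] [75. 64.] -27.9
[211.  252.3] [0.3903 0.2918] [76. 64.] 8.7
[168.5 208.3] [0.5354 0.4304] [78. 64.] 18.5
[386.4 201.7] [ 0.5463 -0.2802] [76. 64.] -22.7
[365.6 154.1] [ 0.7035 -0.217 ] [35. 35.] -45.9
(572, 396, 3) (572, 391, 3)
```

View pics/c0.png

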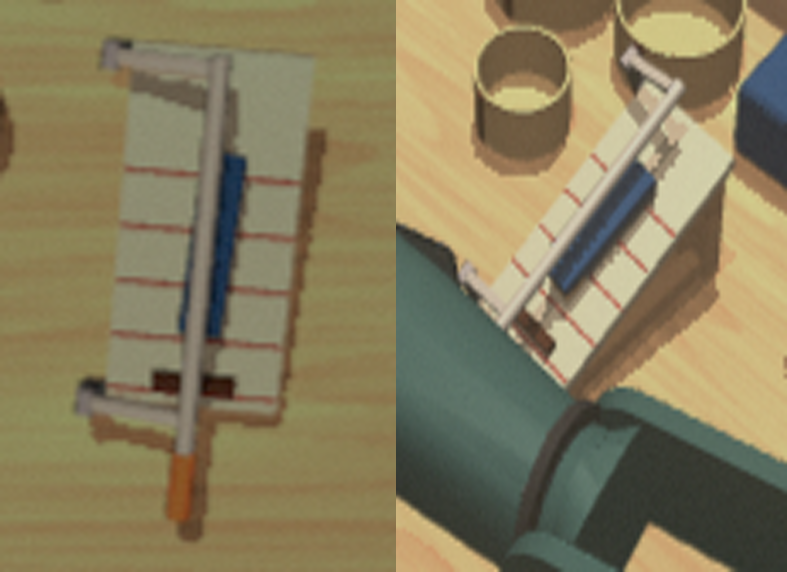

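Run:
```python
from h import *
s=robot.snapshot("top")
L=[((108,387),(278,403)),((112,332),(283,349)),((117,279),(287,293)),((121,225),(292,241)),((125,170),(298,184))]
J=[];W=[]
for k,(l,r) in enumerate(L):
    d=.04*k; z=.04+d*np.sin(.349)
    for p,y in((l,.062),(r,-.062)):
        J.append((d*np.cos(.349),y)); W.append(onz(s,np.array(p)/4.4+(255,135),z)[0,:2])
J=np.array(J);W=np.array(W)
H=(J-J.mean(0)).T@(W-W.mean(0)); yaw=np.arctan2(H[0,1]-H[1,0],H[0,0]+H[1,1])
R=np.array([[np.cos(yaw),-np.sin(yaw)],[np.sin(yaw),np.cos(yaw)]]); o=W.mean(0)-R@J.mean(0)
print("yaw",yaw,np.degrees(yaw),"o",o,"\nres mm",((W-J@R.T-o)@R*1000).round(1).tolist())
T=np.eye(3);T[:2,:2]=R;
# bar grip for angles
c,sn=np.cos(.349),np.sin(.349)
ob=blobs(mask(s["color"],(8,150,120),(20,255,255)),10)
for b in ob: print("orange",moments(b),cv2.contourArea(b))
for q in(.2,.3,.4,.5,.6,.7):
    u,n=-.055,.026+.075*np.sin(q)
    j=np.array([u*c-n*sn, .075-.075*np.cos(q), .04+u*sn+n*c]); w=np.r_[o+R@j[:2],j[2]]
    print(q,w.round(4),proj(s,w).round(1))
for nm,lo,hi in(("green",(50,120,60),(75,255,255)),("blue",(100,120,60),(125,255,255))):
    for b in blobs(mask(s["color"],lo,hi),60): print(nm,moments(b).round(1),onz(s,moments(b),.035 if nm=="green" else .075)[0].round(3),cv2.contourArea(b), cv2.minAreaRect(b))
```

```text
yaw -0.0992611681295007 -5.687246003358866 o [0.47560894 0.00649503] 
res mm [[-0.2, -1.2], [-1.2, -0.1], [1.4, -1.0], [-0.4, 0.4], [0.8, -1.6], [1.0, 1.8], [0.2, -1.4], [-1.0, 2.2], [-0.4, -1.2], [-0.2, 2.2]]
orange [295.3236246  245.64401294] 51.5
0.2 [0.4104 0.0145 0.0596] [[296.6 245.4]]
0.3 [0.4081 0.0166 0.0665] [[296.  246.2]]
0.4 [0.406  0.0194 0.0731] [[295.1 247. ]]
0.5 [0.404  0.0229 0.0794] [[294.  247.7]]
0.6 [0.4022 0.027  0.0854] [[292.7 248.4]]
0.7 [0.4006 0.0317 0.091 ] [[291.2 249. ]]
green [437.9 224.5] [ 0.469 -0.434  0.035] 2558.0 ((437.8796081542969, 224.57998657226562), (40.962928771972656, 65.83403015136719), 2.436647891998291)
blue [306.2 186.9] [ 0.591 -0.018  0.075] 75.5 ((305.3887634277344, 190.40830993652344), (3.659064531326294, 39.458560943603516), 8.53076457977295)
blue [337.6  98.1] [ 0.869 -0.121  0.075] 2438.0 ((337.79168701171875, 98.16747283935547), (34.551300048828125, 74.17858123779297), 88.8982925415039)
```

Add to h.py:
```python
YAW=-0.0993; O=np.array([0.4756,0.0065]); C,S=np.cos(.349),np.sin(.349)
RJ=np.array([[np.cos(YAW),-np.sin(YAW)],[np.sin(YAW),np.cos(YAW)]])
def jig(p): p=np.array(p); return np.r_[O+RJ@p[:2],p[2]]
def deck(u,y,n): return jig([u*C-n*S,y,.04+u*S+n*C])     # along slope, left, off deck
def grip(q): return deck(-.055,.075-.075*np.cos(q),.026+.075*np.sin(q))
def go(p,yaw,cur=None):
    "turn first, then the shift in the turned tool axes, from pose (pos,yaw)"
    if cur is None:
        o=robot.get_obs(); cur=(o["tool_pos"],o["ee_rot"][2])
    t=-((yaw-cur[1]+np.pi/2)%np.pi-np.pi/2); yw=cur[1]-t
    d=np.array(p)-cur[0]; c,s=np.cos(yw),np.sin(yw)
    print("turn %.3f"%t,"shift",np.round([c*d[0]+s*d[1], s*d[0]-c*d[1], -d[2]],4),"|%.3f|"%np.linalg.norm(d[:2]))
    return np.array(p),yw
```

Run:
```python
from h import *
g=grip(.38); print(g)
p=go([*g[:2],.15],YAW); p=go([*g[:2],g[2]-.015],YAW,p)
qs=np.r_[.38,np.arange(.6,2.81,.2)]
off=np.array([0,0,-.015])
for q in qs[1:]: p=go(grip(q)+off,YAW,p)
```

```text
[0.40638747 0.01877212 0.07176686]
turn 0.362 shift [ 0.2078 -0.5731  0.0549] |0.610|
turn -0.000 shift [ 0.     -0.      0.0932] |0.000|
turn -0.000 shift [-0.005  -0.0077 -0.0137] |0.009|
turn -0.000 shift [-0.0039 -0.0096 -0.0108] |0.010|
turn -0.000 shift [-0.0032 -0.0117 -0.0087] |0.012|
turn -0.000 shift [-0.0023 -0.0133 -0.0064] |0.014|
turn -0.000 shift [-0.0014 -0.0144 -0.0038] |0.014|
turn -0.000 shift [-0.0004 -0.0149 -0.001 ] |0.015|
turn -0.000 shift [ 0.0007 -0.0149  0.0018] |0.015|
turn -0.000 shift [ 0.0017 -0.0142  0.0045] |0.014|
turn -0.000 shift [ 0.0026 -0.0129  0.0071] |0.013|
turn -0.000 shift [ 0.0034 -0.0112  0.0094] |0.012|
turn -0.000 shift [ 0.0041 -0.009   0.0113] |0.010|
turn -0.000 shift [ 0.0046 -0.0064  0.0127] |0.008|
```

The manual's scale: shifts go in mm. Converting my numbers, -0.0358 m is -35.8, 0.013 m is 13.

Request:
nudge_tcp(
  steps=[
    [0.06, 0, 0, 0, 0.121],
    [0.06, 0, 0, 0, 0.121],
    [0.06, 0, 0, 0, 0.12],
    [0.06, 13, -35.8, 3.4, 0],
    [0.06, 13, -35.8, 3.4, 0],
    [0.06, 13, -35.8, 3.4, 0],
    [0.06, 13, -35.8, 3.4, 0],
    [0.06, 13, -35.8, 3.4, 0],
    [0.06, 13, -35.8, 3.4, 0],
    [0.06, 13, -35.8, 3.4, 0],
    [0.06, 13, -35.8, 3.4, 0],
    [0.06, 13, -35.8, 3.4, 0],
    [0.06, 13, -35.8, 3.4, 0],
    [0.06, 13, -35.8, 3.4, 0],
    [0.06, 13, -35.8, 3.4, 0],
    [0.06, 13, -35.8, 3.4, 0],
    [0.06, 13, -35.8, 3.4, 0],
    [0.06, 13, -35.8, 3.4, 0],
    [0.06, 13, -35.8, 3.4, 0],
  ],
)

```text
time: 1.83
tool_pos: [0.4069, 0.0203, 0.1511]
ee_rot: [3.141, -0.001, -0.099]
wrist_force: [1.7, -0.9, -0.6]
width: 0.0601
finger_force: 0.0
```

Request:
nudge_tcp(
  steps=[
    [0.06, 0, 0, 0, 0],
    [0.06, 0, 0, 0, 0],
  ],
)

```text
time: 2.0
tool_pos: [0.4064, 0.0198, 0.1506]
ee_rot: [3.141, 0.001, -0.094]
wrist_force: [-0.3, -0.5, 1.3]
width: 0.06
finger_force: 0.0
```

Run:
```python
from h import *
g=grip(.38);go([*g[:2],.057],YAW)
```

```text
turn 0.005 shift [0.     0.0011 0.0936] |0.001|
```

Tracking is good. Descend, grip, swing.

Request:
nudge_tcp(
  steps=[
    [0.06, 0, 1, 31, 0],
    [0.06, 0, 0, 31, 0],
    [0.06, 0, 0, 31, 0],
    [0.06, 0, 0, 0, 0],
    [0.01, 0, 0, 0, 0],
    [0.01, 0, 0, 0, 0],
    [0.01, 0, 0, 0, 0],
    [0.01, 0, 0, 0, 0],
  ],
)

```text
time: 2.67
tool_pos: [0.4082, 0.0167, 0.0605]
ee_rot: [3.141, -0.005, -0.1]
wrist_force: [-0.6, 0.5, -0.0]
width: 0.0368
finger_force: 0.0
```

Run:
```python
from h import *
s=robot.snapshot("top");t=robot.snapshot("side")
cv2.imwrite("pics/g0.png",np.hstack([cv2.resize(s["color"][120:280,225:345],None,fx=3.3,fy=3.3),cv2.resize(t["color"][170:330,220:340],None,fx=3.3,fy=3.3)]))
```

```text
(no output)
```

View pics/g0.png

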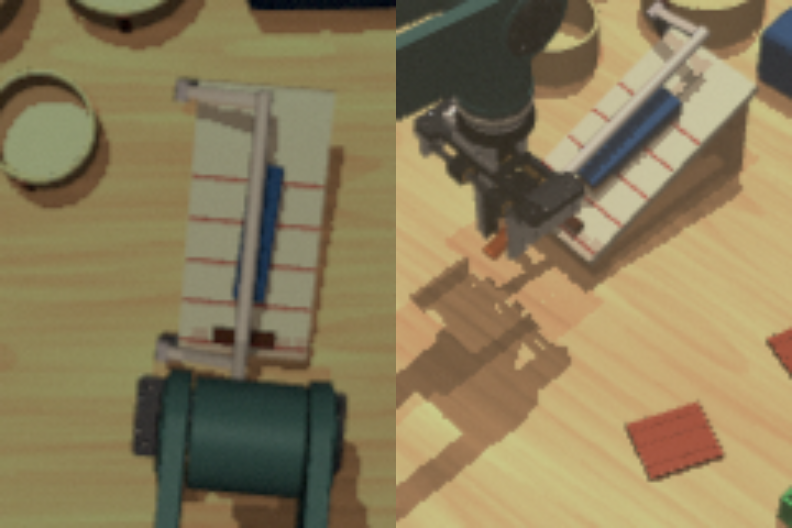

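The side view shows the fingers straddling the orange grip (crop 497,245); finish closing, then swing along the arc.

Request:
nudge_tcp(
  steps=[
    [0.01, 0, 0, 0, 0],
    [0.01, 0, 0, 0, 0],
    [0.01, 0, 0, 0, 0],
    [0.01, 0, 0, 0, 0],
  ],
)

```text
time: 3.1
tool_pos: [0.4074, 0.0184, 0.0585]
ee_rot: [-3.139, -0.002, -0.099]
wrist_force: [2.9, 5.4, 0.1]
width: 0.0173
finger_force: 30.0
```

Request:
nudge_tcp(
  steps=[
    [0.01, -2.5, -3.8, -6.8, 0],
    [0.01, -2.5, -3.9, -6.9, 0],
    [0.01, -3.9, -9.6, -10.8, 0],
    [0.01, -3.2, -11.7, -8.7, 0],
    [0.01, -2.3, -13.3, -6.4, 0],
    [0.01, -1.4, -14.4, -3.8, 0],
    [0.01, -0.4, -14.9, -1, 0],
    [0.01, 0.7, -14.9, 1.8, 0],
    [0.01, 1.7, -14.2, 4.5, 0],
    [0.01, 2.6, -12.9, 7.1, 0],
    [0.01, 3.4, -11.2, 9.4, 0],
    [0.01, 4.1, -9, 11.3, 0],
    [0.01, 4.6, -6.4, 12.7, 0],
    [0.01, 0, 0, 0, 0],
    [0.01, 0, 0, 0, 0],
  ],
)

```text
time: 4.35
tool_pos: [0.4265, 0.1594, 0.058]
ee_rot: [-3.135, -0.011, -0.098]
wrist_force: [8.5, 7.2, 0.1]
width: 0.017
finger_force: 30.0
```

Request:
nudge_tcp(
  steps=[
    [0.05, 0, 0, 0, 0],
    [0.05, 0, 0, 0, 0],
    [0.05, 0, 0, 0, 0],
    [0.05, 0, 0, 0, 0],
    [0.05, 0, 0, 0, 0],
    [0.05, 0, 0, -20, 0],
    [0.06, 0, 0, -40, 0],
    [0.06, 0, 0, -40, 0],
    [0.06, 0, 0, -40, 0],
    [0.06, -30, -20, 0, 0],
    [0.06, -30, -20, 0, 0],
    [0.06, -30, -20, 0, 0],
    [0.06, -30, -20, 0, 0],
  ],
)

```text
time: 5.43
tool_pos: [0.3086, 0.2483, 0.1957]
ee_rot: [3.141, -0.0, -0.101]
wrist_force: [0.4, 0.7, -0.1]
width: 0.0597
finger_force: 0.0
```

Run:
```python
from h import *
s=robot.snapshot("top");t=robot.snapshot("side")
cv2.imwrite("pics/t1.png",s["color"])
cv2.imwrite("pics/c1.png",np.hstack([cv2.resize(s["color"][120:280,225:345],None,fx=3.3,fy=3.3),cv2.resize(t["color"][170:330,220:340],None,fx=3.3,fy=3.3)]))
for x in shingles(s): print(*x)
for b in blobs(mask(s["color"],(100,120,60),(125,255,255)),60): print(moments(b), cv2.minAreaRect(b))
for b in blobs(mask(t["color"],(100,120,40),(125,255,255)),60): print("side",moments(b), cv2.minAreaRect(b))
```

```text
[375.5 256.3] [ 0.3703 -0.2404] [75. 64.] -27.9
[210.9 252.1] [0.3909 0.292 ] [74. 64.] 8.4
[168.6 208.3] [0.5353 0.4302] [78. 64.] 19.7
[386.3 201.8] [ 0.5461 -0.2799] [76. 64.] -21.7
[365.6 154.1] [ 0.7034 -0.2168] [35. 35.] -45.9
[302.94025684 190.00223339] ((302.9071044921875, 190.28607177734375), (8.60374641418457, 40.74417495727539), 8.530765533447266)
[337.72566972  98.22285521] ((337.57269287109375, 98.21427917480469), (34.61554718017578, 74.74752807617188), 89.01223754882812)
```

View pics/t1.png

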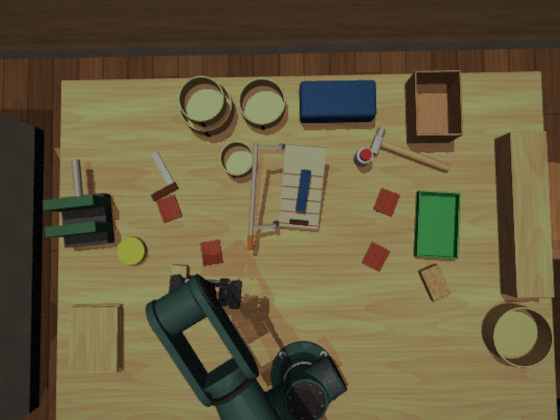

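View pics/c1.png

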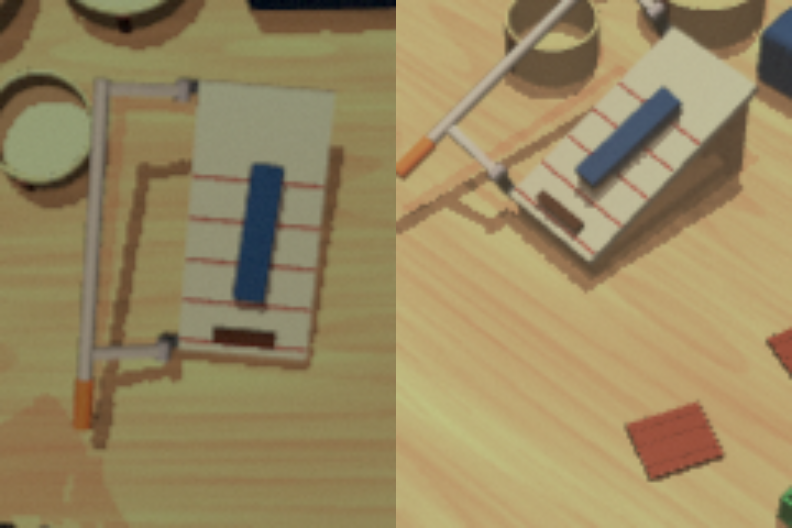

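Bar fully open (lying left at crop x≈90), brush on deck at (303,190) full-frame; still exactly four shingles. Now measure the brush on its own tilted plane.

Add to h.py:
```python
def ondeck(s,uv,n):
    "pixels -> (u,y) on plane n above deck"
    o,d=ray(s,uv); P=deck(0,0,n); ex=deck(1,0,n)-P; ey=deck(0,1,n)-P; N=np.cross(ex,ey)
    X=o+d*(((P-o)@N)/(d@N))[:,None]; return np.c_[(X-P)@ex,(X-P)@ey]
```

Run:
```python
from h import *
s=robot.snapshot("top")
b=[b for b in blobs(mask(s["color"],(100,120,60),(125,255,255)),60) if moments(b)[1]>150][0]
p=ondeck(s,b[:,0,:],.024); r=cv2.minAreaRect((p*1000).astype(np.float32)); print(r)
q=np.array([[254,163],[284,168],[265,307],[234,300]])/3.3+(225,120); q=ondeck(s,q,.024); print(q.round(4).tolist(),q.mean(0))
(u,y)=q.mean(0); yw=np.arctan2(q[0,1]-q[3,1]+q[1,1]-q[2,1],q[0,0]-q[3,0]+q[1,0]-q[2,0]); print("rel yaw",yw)
c=deck(u,y,.017); print("mid back",c)
T=YAW+yw
p=go([*c[:2],.2],T); p=go([*c[:2],c[2]-.009],T,p); print(p)
g=blobs(mask(s["color"],(50,120,60),(75,255,255)),500)[0]
rr=cv2.minAreaRect((onz(s,g[:,0,:],.035)[:,:2]*1000).astype(np.float32)); print("tray",rr)
p=go([*c[:2],.2],T,p); p=go([rr[0][0]/1000,rr[0][1]/1000,.2],0,p)
```

```text
((118.0052719116211, -2.5492782592773438), (26.223291397094727, 126.06986999511719), 86.86195373535156)
[[0.1822, 0.006], [0.1799, -0.0215], [0.0472, -0.0165], [0.0515, 0.0129]] [ 0.11517949 -0.00477813]
rel yaw -0.045309790194715885
mid back [ 0.57704438 -0.00840845  0.09536174]
turn 0.050 shift [ 0.3031  0.2159 -0.0044] |0.372|
turn -0.000 shift [ 0.     -0.      0.1136] |0.000|
(array([ 0.57704438, -0.00840845,  0.08636174]), np.float64(-0.14460979019471587))
tray ((469.85638427734375, -433.9482116699219), (128.8911895751953, 206.0539093017578), 85.78840637207031)
turn -0.000 shift [ 0.     -0.     -0.1136] |0.000|
turn -0.145 shift [-0.1072  0.4255 -0.    ] |0.439|
```

Scaled: 0.0303 m is 30.3, 0.0216 m is 21.6.

Request:
nudge_tcp(
  steps=[
    [0.06, 0, 0, 0, 0.05],
    [0.06, 30.3, 21.6, 0, 0],
    [0.06, 30.3, 21.6, 0, 0],
    [0.06, 30.3, 21.6, 0, 0],
    [0.06, 30.3, 21.6, 0, 0],
    [0.06, 30.3, 21.6, 0, 0],
    [0.06, 30.3, 21.6, 0, 0],
    [0.06, 30.3, 21.6, 0, 0],
    [0.06, 30.3, 21.6, 0, 0],
    [0.06, 30.3, 21.6, 0, 0],
    [0.06, 30.3, 21.6, 0, 0],
    [0.06, 0, 0, 0, 0],
    [0.06, 0, 0, 30, 0],
    [0.06, 0, 0, 30, 0],
    [0.06, 0, 0, 30, 0],
    [0.06, 0, 0, 15, 0],
    [0.06, 0, 0, 0, 0],
  ],
)

```text
time: 7.0
tool_pos: [0.5735, -0.0114, 0.0848]
ee_rot: [3.141, 0.011, -0.151]
wrist_force: [0.6, 0.6, -0.4]
width: 0.0601
finger_force: 0.0
```

Run:
```python
from h import *
go([.5774,-.008,.0865],-.1446)
```

```text
turn -0.006 shift [ 0.0034 -0.0039 -0.0017] |0.005|
```

Scaled: -0.03 m is -30, -0.025 m is -25.

Request:
nudge_tcp(
  steps=[
    [0.06, 3.5, -3.5, -1.5, 0],
    [0.06, 0, 0, 0, 0],
    [0.02, 0, 0, 0, 0],
    [0.02, 0, 0, 0, 0],
    [0.02, 0, 0, 0, 0],
    [0.02, 0, 0, 0, 0],
    [0.02, 0, 0, 0, 0],
    [0.02, 0, 0, 0, 0],
    [0.02, 0, 0, 0, 0],
    [0.02, 0, 0, 0, 0],
    [0.02, 0, 0, -30, 0],
    [0.02, 0, 0, -30, 0],
    [0.02, 0, 0, -30, 0],
    [0.02, 0, 0, -25, 0],
    [0.02, 0, 0, 0, -0.07],
    [0.02, 0, 0, 0, -0.075],
    [0.02, 0, 0, 0, 0],
  ],
)

```text
time: 8.42
tool_pos: [0.5813, -0.0077, 0.2072]
ee_rot: [3.141, -0.0, -0.003]
wrist_force: [-0.1, -0.8, -0.6]
width: 0.0296
finger_force: 30.0
```

Run:
```python
from h import *
go([.470,-.434,.1],0)
s=robot.snapshot("top");t=robot.snapshot("side")
cv2.imwrite("pics/b.png",np.hstack([cv2.resize(s["color"][120:280,265:385],None,fx=3.3,fy=3.3),cv2.resize(t["color"][130:290,250:370],None,fx=3.3,fy=3.3)]))
```

```text
turn -0.003 shift [-0.1113  0.4263  0.1072] |0.441|
```

View pics/b.png

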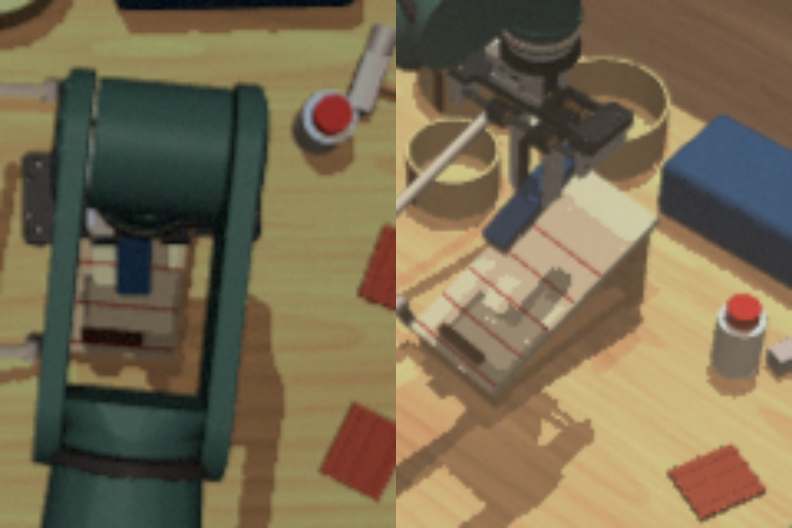

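Scaled: 0.0355 m is 35.5, 0.035 m is 35.

Request:
nudge_tcp(
  steps=[
    [0.02, -9.3, 35.5, 0, 0],
    [0.02, -9.3, 35.5, 0, 0],
    [0.02, -9.3, 35.5, 0, 0],
    [0.02, -9.3, 35.5, 0, 0],
    [0.02, -9.3, 35.5, 0, 0],
    [0.02, -9.3, 35.5, 0, 0],
    [0.02, -9.3, 35.5, 0, 0],
    [0.02, -9.3, 35.5, 0, 0],
    [0.02, -9.3, 35.5, 0, 0],
    [0.02, -9.3, 35.5, 0, 0],
    [0.02, -9.3, 35.5, 0, 0],
    [0.02, -9.3, 35.5, 0, 0],
    [0.02, 0, 0, 0, 0],
    [0.02, 0, 0, 35, 0],
    [0.02, 0, 0, 35, 0],
    [0.02, 0, 0, 35, 0],
    [0.02, 0, 0, 35, 0],
    [0.02, 0, 0, 15, 0],
    [0.02, 0, 0, 10, 0],
  ],
)

```text
time: 10.1
tool_pos: [0.4666, -0.4303, 0.0376]
ee_rot: [-3.135, 0.004, -0.006]
wrist_force: [2.6, 2.2, 4.0]
width: 0.0298
finger_force: 30.0
```

Request:
nudge_tcp(
  steps=[
    [0.02, 0, 0, 5, 0],
    [0.02, 0, 0, 5, 0],
    [0.02, 0, 0, 5, 0],
    [0.02, 0, 0, 5, 0],
    [0.02, 0, 0, 0, 0],
  ],
)

```text
time: 10.52
tool_pos: [0.4696, -0.4345, 0.0237]
ee_rot: [3.137, -0.004, -0.004]
wrist_force: [3.2, 0.5, 5.1]
width: 0.0299
finger_force: 30.0
```

Scaled: -0.04 m is -40, -0.03 m is -30.

Request:
nudge_tcp(
  steps=[
    [0.06, 0, 0, 0, 0],
    [0.06, 0, 0, 0, 0],
    [0.06, 0, 0, 0, 0],
    [0.06, 0, 0, 0, 0],
    [0.06, 0, 0, 0, 0],
    [0.06, 0, 0, 0, 0],
    [0.06, 0, 0, -30, 0],
    [0.09, 0, 0, -40, 0],
    [0.09, 0, 0, -40, 0],
    [0.09, 0, 0, -20, 0],
    [0.09, -40, 0, 0, 0],
    [0.09, -40, 0, 0, 0],
    [0.09, -40, 0, 0, 0],
    [0.09, -40, 0, 0, 0],
    [0.09, -40, 0, 0, 0],
    [0.09, -40, 0, 0, 0],
    [0.09, 0, 0, 0, 0],
  ],
)

```text
time: 11.93
tool_pos: [0.222, -0.432, 0.1523]
ee_rot: [3.141, 0.004, -0.011]
wrist_force: [0.6, -0.4, -0.5]
width: 0.0901
finger_force: 0.0
```

Run:
```python
from h import *
s=robot.snapshot("top");t=robot.snapshot("side")
cv2.imwrite("pics/b2.png",np.hstack([cv2.resize(s["color"][160:310,345:475],None,fx=3,fy=3),cv2.resize(t["color"][220:370,320:450],None,fx=3,fy=3)]))
for x in shingles(s): print(*x)
for b in blobs(mask(s["color"],(100,120,40),(125,255,255)),60): print(moments(b), onz(s,moments(b),.029))
p=go([.3705,-.2405,.08],np.radians(-27.9));go([.3705,-.2405,.003],np.radians(-27.9),p)
```

```text
[375.5 256.3] [ 0.3704 -0.2405] [75. 64.] -27.9
[211.  252.3] [0.3902 0.2917] [76. 64.] 8.7
[168.6 208.3] [0.5355 0.4304] [78. 64.] 18.5
[386.3 201.8] [ 0.5461 -0.2801] [76. 64.] -22.7
[365.6 154.1] [ 0.7035 -0.217 ] [35. 35.] -45.9
[437.03476821 225.35596026] [[ 0.46701155 -0.43324056  0.029     ]]
[337.38804517  98.7886163 ] [[ 0.88187358 -0.12603436  0.029     ]]
turn 0.480 shift [ 0.0372 -0.2367  0.0725] |0.240|
turn -0.000 shift [ 0.    -0.     0.077] |0.000|
```

View pics/b2.png

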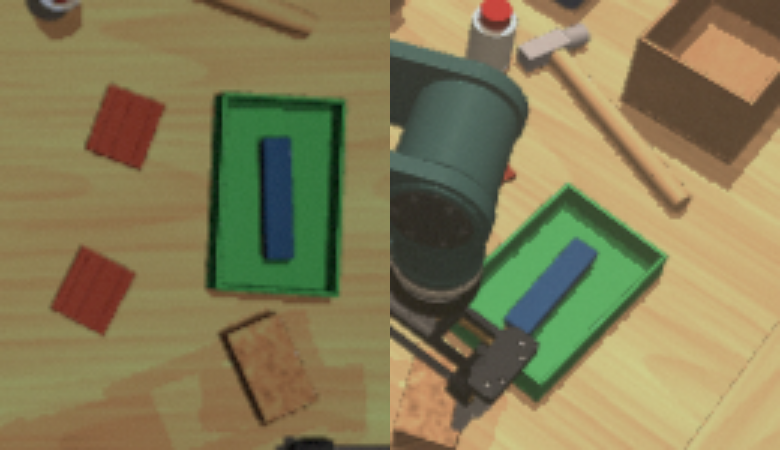

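Scaled: -0.0338 m is -33.8, 0.0053 m is 5.3.

Request:
nudge_tcp(
  steps=[
    [0.09, 0, 0, 0, 0.12],
    [0.09, 0, 0, 0, 0.12],
    [0.09, 0, 0, 0, 0.12],
    [0.09, 0, 0, 0, 0.12],
    [0.09, 5.3, -33.8, 10.4, 0],
    [0.09, 5.3, -33.8, 10.4, 0],
    [0.09, 5.3, -33.8, 10.4, 0],
    [0.09, 5.3, -33.8, 10.4, 0],
    [0.09, 5.3, -33.8, 10.4, 0],
    [0.09, 5.3, -33.8, 10.4, 0],
    [0.09, 5.3, -33.8, 10.4, 0],
    [0.09, 0, 0, 0, 0],
    [0.09, 0, 0, 0, 0],
    [0.09, 0, 0, 25, 0],
    [0.09, 0, 0, 25, 0],
    [0.09, 0, 0, 0, 0],
    [0.09, 0, 0, 0, 0],
  ],
)

```text
time: 13.45
tool_pos: [0.3702, -0.24, 0.0288]
ee_rot: [-3.141, 0.003, -0.485]
wrist_force: [0.6, -0.9, 0.8]
width: 0.0897
finger_force: 0.0
```

Run:
```python
from h import *
p=go([.3705,-.2405,.003],np.radians(-27))
x=jig([.0329,0,.06]);p=go([.3705,-.2405,.15],np.radians(-27),p); go([x[0],x[1],.15],YAW,p); print(x)
```

```text
turn -0.014 shift [0.0005 0.0003 0.0258] |0.001|
turn -0.000 shift [ 0.    -0.    -0.147] |0.000|
turn -0.372 shift [ 0.113  -0.2562 -0.    ] |0.280|
[0.50833793 0.0032384  0.06      ]
```

Request:
nudge_tcp(
  steps=[
    [0.09, 0, 0, 13, 0],
    [0.09, 0, 0, 13, 0],
    [0.09, 0, 0, 0, 0],
    [0.04, 0, 0, 0, 0],
    [0.04, 0, 0, 0, 0],
    [0.04, 0, 0, 0, 0],
    [0.04, 0, 0, 0, 0],
    [0.04, 0, 0, 0, 0],
    [0.04, 0, 0, 0, 0],
    [0.04, 0, 0, 0, 0],
    [0.04, 0, 0, 0, 0],
  ],
)

```text
time: 14.37
tool_pos: [0.3715, -0.2405, 0.0044]
ee_rot: [3.141, -0.002, -0.484]
wrist_force: [0.0, 0.1, 5.4]
width: 0.0632
finger_force: 30.0
```

Request:
nudge_tcp(
  steps=[
    [0.04, 0, 0, -30, 0],
    [0.04, 0, 0, -40, 0],
    [0.04, 0, 0, -40, 0],
    [0.04, 0, 0, -37, 0],
    [0.04, 0, 0, 0, -0.124],
    [0.04, 0, 0, 0, -0.124],
    [0.04, 0, 0, 0, -0.124],
    [0.04, 14.1, -32, 0, 0],
    [0.04, 14.1, -32, 0, 0],
    [0.04, 14.1, -32, 0, 0],
    [0.04, 14.1, -32, 0, 0],
    [0.04, 14.1, -32, 0, 0],
    [0.04, 14.1, -32, 0, 0],
    [0.04, 14.1, -32, 0, 0],
    [0.04, 14.1, -32, 0, 0],
    [0.04, 0, 0, 0, 0],
    [0.04, 0, 0, 0, 0],
  ],
)

```text
time: 15.78
tool_pos: [0.5115, 0.0033, 0.1493]
ee_rot: [3.141, 0.002, -0.109]
wrist_force: [-0.6, -0.3, -0.4]
width: 0.0629
finger_force: 30.0
```

Run:
```python
from h import *
x=jig([.0329,0,.063]);go(x,YAW)
t=robot.snapshot("side")
cv2.imwrite("pics/s1.png",cv2.resize(t["color"][130:310,200:390],None,fx=3,fy=3))
```

```text
turn -0.009 shift [-0.0031  0.0004  0.0863] |0.003|
```

View pics/s1.png

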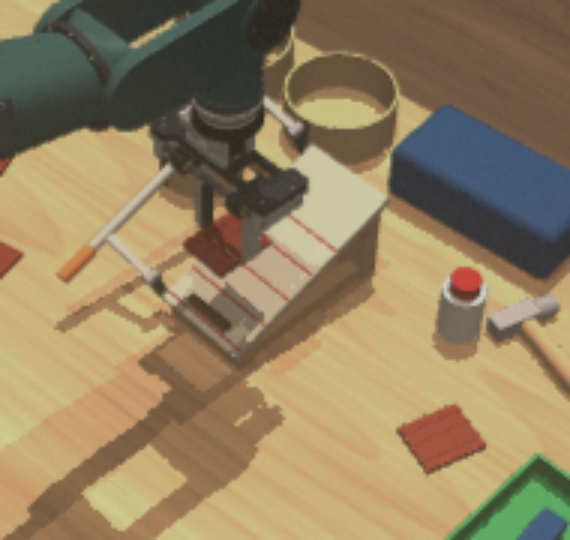

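Request:
nudge_tcp(
  steps=[
    [0.04, -2, 0, 30, 0],
    [0.04, 0, 0, 30, 0],
    [0.04, 0, 0, 10, 0],
    [0.04, 0, 0, 0, 0],
    [0.04, 0, 0, 0, 0],
  ],
)

```text
time: 16.25
tool_pos: [0.5092, 0.0011, 0.0804]
ee_rot: [3.141, 0.001, -0.114]
wrist_force: [-0.1, -0.1, -0.2]
width: 0.0627
finger_force: 30.0
```

Request:
nudge_tcp(
  steps=[
    [0.04, 0, 0, 3, 0],
    [0.04, 0, 0, 3, 0],
    [0.04, 0, 0, 3, 0],
    [0.04, 0, 0, 3, 0],
    [0.04, 0, 0, 3, 0],
    [0.04, 0, 0, 0, 0],
  ],
)

```text
time: 16.75
tool_pos: [0.5103, 0.0019, 0.0661]
ee_rot: [3.141, -0.002, -0.112]
wrist_force: [-0.9, -0.3, 4.0]
width: 0.063
finger_force: 30.0
```

Contact felt at the expected height. Release, rise, back off and check.

Scaled: 0.04 m is 40, -0.03 m is -30.

Request:
nudge_tcp(
  steps=[
    [0.085, 0, 0, 0, 0],
    [0.085, 0, 0, 0, 0],
    [0.085, 0, 0, 0, 0],
    [0.085, 0, 0, 0, 0],
    [0.085, 0, 0, 0, 0],
    [0.085, 0, 0, -30, 0],
    [0.09, 0, 0, -30, 0],
    [0.09, 0, 0, -30, 0],
    [0.09, -5, 40, 0, 0],
    [0.09, -5, 40, 0, 0],
    [0.09, -5, 40, 0, 0],
    [0.09, -5, 40, 0, 0],
    [0.09, -5, 40, 0, 0],
    [0.09, 0, 40, 0, 0],
    [0.09, 0, 40, 0, 0],
    [0.09, 0, 0, 0, 0],
    [0.09, 0, 0, 0, 0],
  ],
)

```text
time: 18.17
tool_pos: [0.4527, -0.2751, 0.1548]
ee_rot: [-3.141, 0.001, -0.116]
wrist_force: [1.3, 0.2, -0.1]
width: 0.0904
finger_force: 0.0
```

Add to h.py:
```python
def see(k,name=None):
    "check shingle of course k: top face rect on its tilted plane (jig frame x,y)"
    s=robot.snapshot("top")
    cx,cz=.0329+.0376*k,.059+.01368*k; a=.349-.1745
    Cc=jig([cx,0,cz])+np.array([0,0,.007*np.cos(a)]) ; Cc[:2]+=RJ@[-.007*np.sin(a),0]
    ex=np.r_[RJ@[1,0]*np.cos(a),np.sin(a)]; ey=np.r_[RJ@[0,1],0]; N=np.cross(ex,ey)
    m=cv2.inRange(s["color"],(0,0,60),(95,95,255))&(mask(s["color"],(0,110,40),(12,255,255))|mask(s["color"],(170,110,40),(180,255,255)))
    c0=proj(s,Cc)[0]
    m2=np.zeros_like(m); cv2.circle(m2,tuple(int(v) for v in c0),60,255,-1)
    m=cv2.morphologyEx(m&m2,cv2.MORPH_OPEN,np.ones((3,3),np.uint8))
    for b in blobs(m,80):
        o,d=ray(s,b[:,0,:]); X=o+d*(((Cc-o)@N)/(d@N))[:,None]-Cc
        q=np.c_[X@ex,X@ey]*1000; r=cv2.minAreaRect(q.astype(np.float32))
        print("course",k,"off mm",np.round(r[0],1),"size",np.round(r[1],1),"ang",round((r[2]+45)%90-45,1),"ext x",q[:,0].min().round(1),q[:,0].max().round(1),"y",q[:,1].min().round(1),q[:,1].max().round(1))
    if name:
        t=robot.snapshot("side")
        cv2.imwrite(name,np.hstack([cv2.resize(s["color"][120:280,225:345],None,fx=3.3,fy=3.3),cv2.resize(t["color"][170:330,220:340],None,fx=3.3,fy=3.3)]))
    return s
```

Run:
```python
from h import *
s=see(0,"pics/k0.png")
for x in shingles(s): print(*x)
w=[.546,-.28];A=np.radians(-22.5)
p=go([*w,.15],A)
```

```text
course 0 off mm [ 1.7 -2.2] size [62.9 75.8] ang -0.8 ext x -36.4 39.9 y -33.7 29.4
[211.1 252.3] [0.3901 0.2913] [75. 64.] 8.0
[300.5 213.7] [ 0.5114 -0.001 ] [85. 72.] -5.6
[168.7 208.4] [0.5352 0.4299] [79. 64.] 19.7
[386.4 201.5] [ 0.547  -0.2804] [74. 64.] -22.0
[365.6 154.1] [ 0.7034 -0.2168] [35. 35.] -45.9
turn 0.280 shift [ 0.0883 -0.0287  0.0051] |0.093|
```

View pics/k0.png

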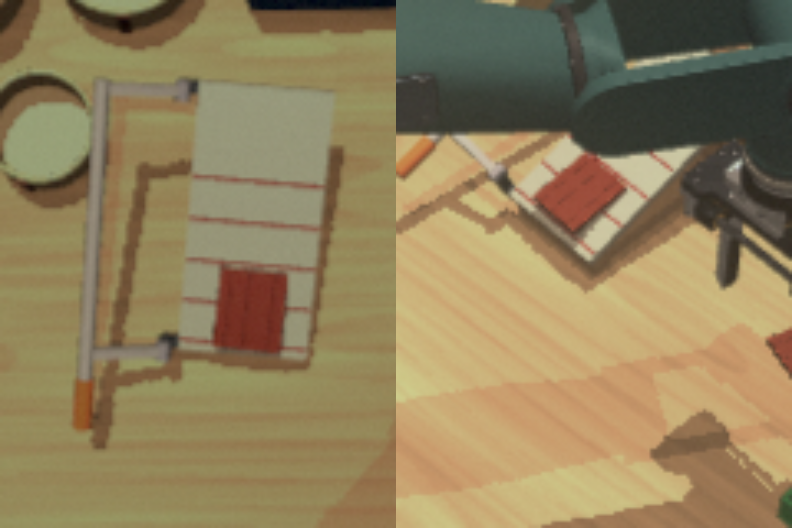

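The manual's scale: shifts go in mm. Converting my numbers, 0.04 m is 40, 0.0294 m is 29.4.

Request:
nudge_tcp(
  steps=[
    [0.09, 0, 0, 0, 0.093],
    [0.09, 0, 0, 0, 0.093],
    [0.09, 0, 0, 0, 0.093],
    [0.09, 29.4, -9.6, 0, 0],
    [0.09, 29.4, -9.6, 0, 0],
    [0.09, 29.4, -9.6, 0, 0],
    [0.09, 0, 0, 40, 0],
    [0.09, 0, 0, 40, 0],
    [0.09, 0, 0, 40, 0],
    [0.09, 0, 0, 0, 0],
    [0.09, 0, 0, 0, 0],
  ],
)

```text
time: 19.18
tool_pos: [0.5445, -0.2774, 0.0329]
ee_rot: [-3.14, 0.007, -0.389]
wrist_force: [-0.6, -0.9, 1.2]
width: 0.0904
finger_force: 0.0
```

Run:
```python
from h import *
w=[.5465,-.28];A=np.radians(-22.3)
p=go([*w,.0035],A);p=go([*w,.15],A,p); x=jig([.0329+.0376-.001,.002,.063+.01368]);p=go([*x[:2],.15],YAW,p);go(x,YAW,p)
```

```text
turn 0.000 shift [0.0029 0.0016 0.0294] |0.003|
turn -0.000 shift [ 0.     -0.     -0.1465] |0.000|
turn -0.290 shift [-0.0295 -0.2801 -0.    ] |0.282|
turn -0.000 shift [ 0.     -0.      0.0733] |0.000|
```

Request:
nudge_tcp(
  steps=[
    [0.09, 2, 1, 10, 0],
    [0.09, 0, 0, 10, 0],
    [0.09, 0, 0, 9, 0],
    [0.09, 0, 0, 0, 0],
    [0.04, 0, 0, 0, 0],
    [0.04, 0, 0, 0, 0],
    [0.04, 0, 0, 0, 0],
    [0.04, 0, 0, 0, 0],
    [0.04, 0, 0, 0, 0],
    [0.04, 0, 0, 0, 0],
    [0.04, 0, 0, 0, 0],
    [0.04, 0, 0, 0, 0],
  ],
)

```text
time: 20.18
tool_pos: [0.5481, -0.2824, 0.0073]
ee_rot: [3.141, -0.002, -0.391]
wrist_force: [1.0, 0.9, 3.6]
width: 0.0414
finger_force: 2.0
```

Request:
nudge_tcp(
  steps=[
    [0.04, 0, 0, -30, 0],
    [0.04, 0, 0, -40, 0],
    [0.04, 0, 0, -40, 0],
    [0.04, 0, 0, -37, 0],
    [0.04, 0, 0, 0, -0.097],
    [0.04, 0, 0, 0, -0.097],
    [0.04, 0, 0, 0, -0.096],
    [0.04, -3.7, -35, 0, 0],
    [0.04, -3.7, -35, 0, 0],
    [0.04, -3.7, -35, 0, 0],
    [0.04, -3.7, -35, 0, 0],
    [0.04, -3.7, -35, 0, 0],
    [0.04, -3.7, -35, 0, 0],
    [0.04, -3.7, -35, 0, 0],
    [0.04, -3.6, -35, 0, 0],
    [0.04, 0, 0, 0, 0],
    [0.04, 0, 0, 0, 0],
  ],
)

```text
time: 21.6
tool_pos: [0.546, 0.001, 0.1529]
ee_rot: [3.141, 0.001, -0.098]
wrist_force: [-0.8, -0.6, 1.1]
width: 0.0399
finger_force: 0.0
```

Run:
```python
from h import *
x=jig([.0329+.0376-.001,.002,.063+.01368]);go(x,YAW)
```

```text
turn 0.002 shift [-0.0011 -0.0005  0.0762] |0.001|
```

Scaled: -0.04 m is -40, -0.03 m is -30.

Request:
nudge_tcp(
  steps=[
    [0.09, -40, 0, -30, 0],
    [0.09, -40, 0, 0, 0],
    [0.09, -40, 0, 0, 0],
    [0.09, -40, 0, 0, 0],
    [0.09, 0, 0, 0, 0],
    [0.09, 0, 0, 0, 0],
  ],
)

```text
time: 22.1
tool_pos: [0.3925, 0.0139, 0.1783]
ee_rot: [3.141, -0.001, -0.103]
wrist_force: [-0.3, 0.3, -0.0]
width: 0.0768
finger_force: 0.0
```

Run:
```python
from h import *
s=robot.snapshot("top")
for x in shingles(s): print(*x)
see(0)
o=robot.get_obs(); print(o["tool_pos"],o["wrist_force"])
```

```text
[211.  252.3] [0.3901 0.2916] [75. 64.] 8.0
[300.7 212.1] [ 0.5168 -0.0016] [78. 75.] 77.2
[168.5 208.4] [0.5352 0.4305] [79. 64.] 20.1
[387.  202.1] [ 0.5449 -0.2821] [77. 64.] -21.3
[365.6 154.1] [ 0.7035 -0.217 ] [35. 35.] -45.9
course 0 off mm [ 1.6 -2.9] size [64.4 75.8] ang -0.3 ext x -36.4 39.7 y -34.9 29.4
[0.39462864 0.01396143 0.17871689] [0.00581962 0.77177689 0.72067126]
```

Add to h.py:
```python
def pose(n=5):
    P=[]
    for i in range(n): robot.snapshot("top"); o=robot.get_obs(); P.append(np.r_[o["tool_pos"],o["ee_rot"][2]])
    P=np.array(P); print("pose",P.mean(0).round(4),"sd",P.std(0).round(4)); return P.mean(0)[:3],P.mean(0)[3]
```

Run:
```python
from h import *
w=[.545,-.282];A=np.radians(-22)
p=go([*w,.06],A,pose(4))
```

```text
pose [ 0.395   0.0143  0.1784 -0.1022] sd [0.0001 0.0002 0.0001 0.0003]
turn 0.282 shift [0.2501 0.2185 0.1184] |0.332|
```

Scaled: 0.0278 m is 27.8, 0.0243 m is 24.3.

Request:
nudge_tcp(
  steps=[
    [0.09, 0, 0, 0, 0.094],
    [0.09, 0, 0, 0, 0.094],
    [0.09, 0, 0, 0, 0.094],
    [0.09, 27.8, 24.3, 0, 0],
    [0.09, 27.8, 24.3, 0, 0],
    [0.09, 27.8, 24.3, 0, 0],
    [0.09, 27.8, 24.3, 0, 0],
    [0.09, 27.8, 24.3, 0, 0],
    [0.09, 27.8, 24.3, 0, 0],
    [0.09, 27.8, 24.3, 0, 0],
    [0.09, 27.8, 24.3, 0, 0],
    [0.09, 27.8, 24.3, 0, 0],
    [0.09, 0, 0, 40, 0],
    [0.09, 0, 0, 40, 0],
    [0.09, 0, 0, 40, 0],
    [0.09, 0, 0, 30, 0],
    [0.09, 0, 0, 0, 0],
    [0.09, 0, 0, 0, 0],
  ],
)

```text
time: 23.9
tool_pos: [0.543, -0.2808, 0.0256]
ee_rot: [-3.141, 0.006, -0.383]
wrist_force: [0.1, -0.1, -0.1]
width: 0.0898
finger_force: 0.0
```

Run:
```python
from h import *
w=[.545,-.282];A=np.radians(-22)
p=go([*w,.002],A,pose(3))
```

```text
pose [ 0.5457 -0.2824  0.0304 -0.3831] sd [0.0006 0.0004 0.0012 0.    ]
turn 0.001 shift [-0.0009 -0.0001  0.0284] |0.001|
```

Scaled: 0.015 m is 15, 0.0135 m is 13.5.

Request:
nudge_tcp(
  steps=[
    [0.09, 0, 0, 15, 0],
    [0.09, 0, 0, 13.5, 0],
    [0.09, 0, 0, 0, 0],
    [0.09, 0, 0, 0, 0],
    [0.09, 0, 0, 0, 0],
    [0.09, 0, 0, 0, 0],
  ],
)

```text
time: 24.55
tool_pos: [0.5453, -0.2821, 0.0021]
ee_rot: [3.141, -0.004, -0.383]
wrist_force: [0.7, 1.0, 0.5]
width: 0.0904
finger_force: 0.0
```

Run:
```python
from h import *
pose(3)
```

```text
pose [ 0.5448 -0.2819  0.0013 -0.3831] sd [0.0002 0.0001 0.0003 0.    ]
```

Request:
nudge_tcp(
  steps=[
    [0.04, 0, 0, 0, 0],
    [0.04, 0, 0, 0, 0],
    [0.04, 0, 0, 0, 0],
    [0.04, 0, 0, 0, 0],
    [0.04, 0, 0, 0, 0],
    [0.04, 0, 0, 0, 0],
    [0.04, 0, 0, 0, 0],
    [0.04, 0, 0, 0, 0],
  ],
)

```text
time: 25.37
tool_pos: [0.5445, -0.2816, 0.0003]
ee_rot: [3.142, -0.001, -0.383]
wrist_force: [0.1, 1.0, 3.3]
width: 0.0636
finger_force: 30.3
```

Request:
nudge_tcp(
  steps=[
    [0.04, 0, 0, -30, 0],
    [0.04, 0, 0, -40, 0],
    [0.04, 0, 0, -40, 0],
    [0.04, 0, 0, -37, 0],
    [0.04, 0, 0, 0, -0.095],
    [0.04, 0, 0, 0, -0.095],
    [0.04, 0, 0, 0, -0.095],
    [0.04, 0, 0, 0, 0],
  ],
)

```text
time: 26.03
tool_pos: [0.5436, -0.2813, 0.1461]
ee_rot: [-3.141, 0.001, -0.097]
wrist_force: [0.2, -0.6, -1.1]
width: 0.0636
finger_force: 30.0
```

Run:
```python
from h import *
q=pose(3)
x=jig([.0329+.0376-.001,.002,.064+.01368]);go(x,YAW,q);print(robot.get_obs()["width"])
```

```text
pose [ 0.5436 -0.2813  0.1459 -0.1004] sd [0.     0.     0.     0.0002]
turn -0.001 shift [-0.0267 -0.2816  0.0682] |0.283|
0.06342139249861822
```

Request:
nudge_tcp(
  steps=[
    [0.04, -3.3, -35.2, 0, 0],
    [0.04, -3.3, -35.2, 0, 0],
    [0.04, -3.3, -35.2, 0, 0],
    [0.04, -3.3, -35.2, 0, 0],
    [0.04, -3.3, -35.2, 0, 0],
    [0.04, -3.3, -35.2, 0, 0],
    [0.04, -3.3, -35.2, 0, 0],
    [0.04, -3.6, -35.2, 0, 0],
    [0.04, 0, 0, 0, 0],
    [0.04, 0, 0, 30, 0],
    [0.04, 0, 0, 20, 0],
    [0.04, 0, 0, 0, 0],
    [0.04, 0, 0, 0, 0],
    [0.04, 0, 0, 0, 0],
  ],
)

```text
time: 27.35
tool_pos: [0.5458, 0.0008, 0.0979]
ee_rot: [3.141, -0.001, -0.099]
wrist_force: [0.9, -0.1, -0.1]
width: 0.0635
finger_force: 30.0
```

Run:
```python
from h import *
q=pose(3)
x=jig([.0329+.0376-.001,.002,.061+.01368]);go(x,YAW,q);print(robot.get_obs()["width"])
```

```text
pose [ 0.5463  0.0009  0.0987 -0.0992] sd [0.0001 0.     0.0001 0.0001]
turn 0.000 shift [-0.0014 -0.0006  0.024 ] |0.002|
0.06359536550170106
```

Scaled: 0.003 m is 3, -0.0014 m is -1.4.

Request:
nudge_tcp(
  steps=[
    [0.04, -1.4, -0.6, 10, 0],
    [0.04, 0, 0, 3, 0],
    [0.04, 0, 0, 3, 0],
    [0.04, 0, 0, 3, 0],
    [0.04, 0, 0, 3, 0],
    [0.04, 0, 0, 2, 0],
    [0.04, 0, 0, 0, 0],
    [0.04, 0, 0, 0, 0],
  ],
)

```text
time: 28.17
tool_pos: [0.5437, 0.0021, 0.0737]
ee_rot: [3.141, -0.0, -0.098]
wrist_force: [-1.8, 1.1, 4.1]
width: 0.0638
finger_force: 30.0
```

Request:
nudge_tcp(
  steps=[
    [0.085, 0, 0, 0, 0],
    [0.085, 0, 0, 0, 0],
    [0.085, 0, 0, 0, 0],
    [0.085, 0, 0, 0, 0],
    [0.085, 0, 0, 0, 0],
    [0.085, 0, 0, -30, 0],
    [0.09, 0, 0, -30, 0],
    [0.09, 0, 0, -30, 0],
    [0.09, -40, 0, 0, 0],
    [0.09, -40, 0, 0, 0],
    [0.09, -40, 0, 0, 0],
    [0.09, -20, -35, 0, 0],
    [0.09, 0, -40, 0, 0],
    [0.09, 0, -40, 0, 0],
    [0.09, 0, -40, 0, 0],
    [0.09, 0, -40, 0, 0],
    [0.09, 0, -20, 0, 0],
    [0.09, 0, 0, 0, 0],
    [0.09, 0, 0, 0, 0],
  ],
)

```text
time: 29.75
tool_pos: [0.4253, 0.2304, 0.1624]
ee_rot: [3.14, 0.001, -0.096]
wrist_force: [-0.7, 0.3, 0.3]
width: 0.0903
finger_force: 0.0
```

Run:
```python
from h import *
s=see(1,"pics/k1.png")
for x in shingles(s): print(*x)
q=pose(2); go([.3901,.2915,.05],np.radians(8.3),q)
```

```text
course 1 off mm [-19.3  -0.6] size [112.   64.9] ang 4.8 ext x -74.7 36.8 y -33.4 32.8
[168.7 208.4] [0.5352 0.4299] [78. 64.] 19.2
[300.6 207.8] [ 0.5306 -0.0015] [117.  78.] -5.8
[365.5 154.2] [ 0.7033 -0.2167] [35. 35.] -46.5
pose [ 0.4256  0.2287  0.1628 -0.0998] sd [0.     0.     0.0001 0.0002]
turn -0.245 shift [-0.0261 -0.0673  0.1128] |0.072|
```

View pics/k1.png

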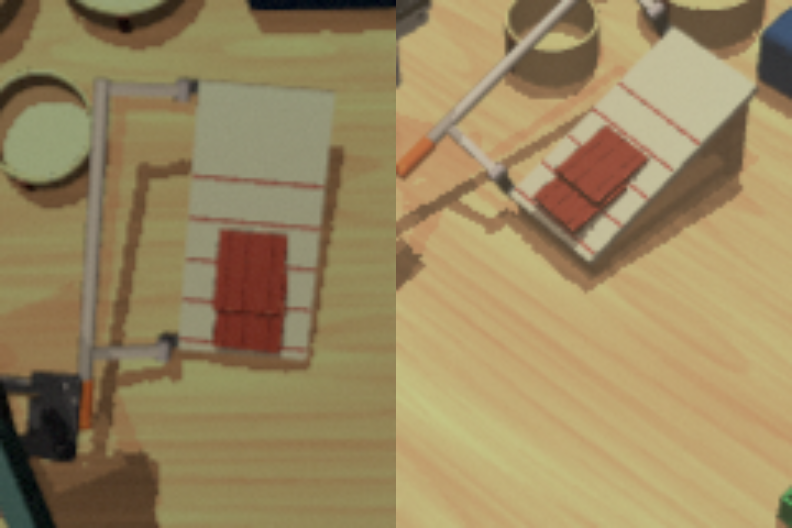

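Courses 1 and 2 lie straight and overlapping (crop: lower edges at y≈350 and 312). On to the third.

Request:
nudge_tcp(
  steps=[
    [0.09, 0, 0, 0, -0.1225],
    [0.09, 0, 0, 0, -0.1225],
    [0.09, -13, -33.7, 0, 0],
    [0.09, -13, -33.7, 0, 0],
    [0.09, 0, 0, 40, 0],
    [0.09, 0, 0, 40, 0],
    [0.09, 0, 0, 40, 0],
    [0.09, 0, 0, 10, 0],
    [0.09, 0, 0, 0, 0],
    [0.09, 0, 0, 0, 0],
    [0.09, 0, 0, 0, 0],
  ],
)

```text
time: 30.87
tool_pos: [0.3923, 0.2934, 0.0359]
ee_rot: [-3.14, -0.005, 0.146]
wrist_force: [0.5, -0.3, 0.7]
width: 0.09
finger_force: 0.0
```

Run:
```python
from h import *
p=go([.3901,.2915,.0015],np.radians(8.3),pose(3))
```

```text
pose [0.3922 0.2936 0.0359 0.1461] sd [0.0002 0.     0.0002 0.0002]
turn 0.001 shift [-0.0024  0.0018  0.0344] |0.003|
```

Scaled: 0.015 m is 15, 0.0045 m is 4.5.

Request:
nudge_tcp(
  steps=[
    [0.09, -2, 2, 15, 0],
    [0.09, 0, 0, 15, 0],
    [0.09, 0, 0, 4.5, 0],
    [0.09, 0, 0, 0, 0],
    [0.09, 0, 0, 0, 0],
    [0.09, 0, 0, 0, 0],
  ],
)

```text
time: 31.52
tool_pos: [0.3891, 0.2908, 0.0003]
ee_rot: [-3.141, -0.002, 0.147]
wrist_force: [-2.1, -1.1, 6.5]
width: 0.0903
finger_force: 3.1
```

Request:
nudge_tcp(
  steps=[
    [0.04, 0, 0, 0, 0],
    [0.04, 0, 0, 0, 0],
    [0.04, 0, 0, 0, 0],
    [0.04, 0, 0, 0, 0],
    [0.04, 0, 0, 0, 0],
    [0.04, 0, 0, 0, 0],
    [0.04, 0, 0, 0, 0],
    [0.04, 0, 0, 0, 0],
  ],
)

```text
time: 32.18
tool_pos: [0.39, 0.2909, 0.0003]
ee_rot: [-3.141, -0.004, 0.147]
wrist_force: [0.1, -2.1, 5.4]
width: 0.0637
finger_force: 30.8
```

Request:
nudge_tcp(
  steps=[
    [0.04, 0, 0, -30, 0],
    [0.04, 0, 0, -40, 0],
    [0.04, 0, 0, -40, 0],
    [0.04, 0, 0, -40, 0],
    [0.04, 0, 0, -20, 0],
    [0.04, 0, 0, 0, 0.1225],
    [0.04, 0, 0, 0, 0.1225],
    [0.04, 0, 0, 0, 0],
    [0.04, 0, 0, 0, 0],
  ],
)

```text
time: 32.93
tool_pos: [0.3883, 0.2905, 0.1684]
ee_rot: [-3.141, -0.0, -0.095]
wrist_force: [-1.2, 0.5, 0.2]
width: 0.0635
finger_force: 30.0
```

Run:
```python
from h import *
q=pose(3)
x=jig([.0329+2*.0376,.001,.061+2*.01368]);go(x,YAW,q);print(robot.get_obs()["width"])
```

```text
pose [ 0.3881  0.2904  0.1679 -0.0958] sd [0.     0.     0.0001 0.0004]
turn 0.004 shift [0.2233 0.2728 0.0796] |0.353|
0.06357499001231659
```

Scaled: 0.0303 m is 30.3, 0.0248 m is 24.8.

Request:
nudge_tcp(
  steps=[
    [0.04, 24.8, 30.3, 0, 0],
    [0.04, 24.8, 30.3, 0, 0],
    [0.04, 24.8, 30.3, 0, 0],
    [0.04, 24.8, 30.3, 0, 0],
    [0.04, 24.8, 30.3, 0, 0],
    [0.04, 24.8, 30.3, 0, 0],
    [0.04, 24.8, 30.3, 0, 0],
    [0.04, 24.8, 30.3, 0, 0],
    [0.04, 24.8, 30.3, 0, 0],
    [0.04, 0, 0, 0, 0],
    [0.04, 0, 0, 30, 0],
    [0.04, 0, 0, 25, 0],
    [0.04, 0, 0, 0, 0],
    [0.04, 0, 0, 0, 0],
    [0.04, 0, 0, 0, 0],
  ],
)

```text
time: 34.33
tool_pos: [0.5841, -0.0024, 0.1145]
ee_rot: [3.142, -0.001, -0.097]
wrist_force: [-0.3, 0.5, -0.9]
width: 0.0637
finger_force: 30.0
```

Run:
```python
from h import *
q=pose(3)
x=jig([.0329+2*.0376,.001,.0605+2*.01368]);go(x,YAW,q);print(robot.get_obs()["width"])
```

```text
pose [ 0.5848 -0.0025  0.1156 -0.0973] sd [0.0001 0.     0.0002 0.0001]
turn 0.002 shift [-0.0015  0.0008  0.0278] |0.002|
0.06350641161199637
```

Scaled: 0.013 m is 13, 0.003 m is 3.

Request:
nudge_tcp(
  steps=[
    [0.04, -1.5, 0.8, 13, 0],
    [0.04, 0, 0, 3, 0],
    [0.04, 0, 0, 3, 0],
    [0.04, 0, 0, 3, 0],
    [0.04, 0, 0, 3, 0],
    [0.04, 0, 0, 2.8, 0],
    [0.04, 0, 0, 0, 0],
    [0.04, 0, 0, 0, 0],
  ],
)

```text
time: 35.15
tool_pos: [0.5827, -0.0034, 0.0872]
ee_rot: [-3.142, -0.002, -0.098]
wrist_force: [-2.8, 0.6, 4.4]
width: 0.0639
finger_force: 30.0
```

Request:
nudge_tcp(
  steps=[
    [0.085, 0, 0, 0, 0],
    [0.085, 0, 0, 0, 0],
    [0.085, 0, 0, 0, 0],
    [0.085, 0, 0, 0, 0],
    [0.085, 0, 0, 0, 0],
    [0.085, 0, 0, -30, 0],
    [0.09, 0, 0, -40, 0],
    [0.09, 0, 0, -40, 0],
    [0.09, -40, 0, 0, 0],
    [0.09, -30, -25, 0, 0],
    [0.09, -20, -35, 0, 0],
    [0.09, 0, -40, 0, 0],
    [0.09, 0, -40, 0, 0],
    [0.09, 0, -40, 0, 0],
    [0.09, 0, -40, 0, 0],
    [0.09, 0, -40, 0, 0],
    [0.09, 0, -40, 0, 0],
    [0.09, 0, 0, 0, 0],
    [0.09, 0, 0, 0, 0],
  ],
)

```text
time: 36.73
tool_pos: [0.5214, 0.3057, 0.1944]
ee_rot: [3.14, 0.001, -0.095]
wrist_force: [-0.7, -0.4, -0.3]
width: 0.0901
finger_force: 0.0
```

Run:
```python
from h import *
s=see(2,"pics/k2.png")
for x in shingles(s): print(*x)
q=pose(2); go([.535,.430,.05],np.radians(19.3),q)
```

```text
course 2 off mm [-37.9   0.2] size [150.6  65.6] ang 0.8 ext x -113.0 37.4 y -33.0 32.8
[301.2 201.3] [ 0.5519 -0.004 ] [159.  78.] -6.2
[365.5 154.1] [ 0.7033 -0.2166] [35. 35.] -46.5
pose [ 0.5221  0.3027  0.1956 -0.0996] sd [0.0001 0.0001 0.0001 0.0003]
turn -0.436 shift [ 0.0542 -0.1159  0.1456] |0.128|
```

View pics/k2.png

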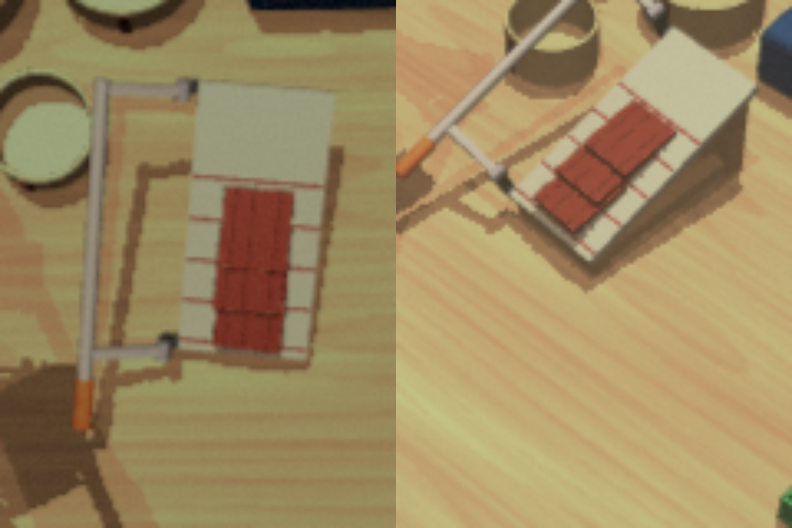

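Scaled: 0.03 m is 30, -0.029 m is -29.

Request:
nudge_tcp(
  steps=[
    [0.09, 0, 0, 0, -0.109],
    [0.09, 0, 0, 0, -0.109],
    [0.09, 0, 0, 0, -0.109],
    [0.09, 0, 0, 0, -0.109],
    [0.09, 13.6, -29, 0, 0],
    [0.09, 13.6, -29, 0, 0],
    [0.09, 13.6, -29, 0, 0],
    [0.09, 13.6, -29, 0, 0],
    [0.09, 0, 0, 40, 0],
    [0.09, 0, 0, 40, 0],
    [0.09, 0, 0, 40, 0],
    [0.09, 0, 0, 30, 0],
    [0.09, 0, 0, 10, 0],
    [0.09, 0, 0, 0, 0],
    [0.09, 0, 0, 0, 0],
    [0.09, 0, 0, 0, 0],
  ],
)

```text
time: 38.27
tool_pos: [0.5371, 0.4321, 0.0394]
ee_rot: [-3.14, -0.006, 0.337]
wrist_force: [-0.4, -0.3, 1.1]
width: 0.0899
finger_force: 0.0
```

Run:
```python
from h import *
p=go([.535,.430,.0015],np.radians(19.3),pose(3))
t=robot.snapshot("side"); print(proj(t,[.535,.43,.007]))
c=proj(t,[.535,.43,.007])[0].astype(int)
cv2.imwrite("pics/p4.png",cv2.resize(t["color"][max(c[1]-60,0):c[1]+60,max(c[0]-70,0):c[0]+70],None,fx=4,fy=4))
```

```text
pose [0.5368 0.4324 0.0394 0.3374] sd [0.0002 0.     0.0003 0.0002]
turn 0.001 shift [-0.0025  0.0016  0.0379] |0.003|
[[197.4142617  177.88607694]]
```

View pics/p4.png

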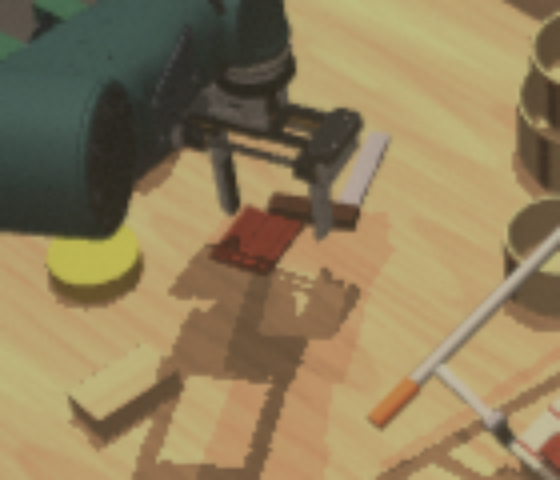

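Run:
```python
from h import *
t=robot.snapshot("side"); s=robot.snapshot("top")
for n,v in(("side",t),("top",s)):
    m=cv2.inRange(v["color"],(0,0,45),(95,95,255))&(mask(v["color"],(0,120,40),(12,255,255))|mask(v["color"],(170,120,40),(180,255,255)))
    for b in blobs(m,30):
        w=onz(v,moments(b),.007)[0]
        if np.hypot(*(w[:2]-[.53,.43]))<.1:
            r=cv2.minAreaRect((onz(v,b[:,0,:],.007)[:,:2]*1000).astype(np.float32)); print(n,w,r, proj(v,w))
# test side bias with box of known
```

```text
side [0.52294619 0.45541968 0.007     ] ((523.1473388671875, 455.4256591796875), (84.85389709472656, 65.99028015136719), 18.167999267578125) [[190.73508353 176.53778839]]
top [0.51426638 0.42998709 0.007     ] ((512.567626953125, 430.5210266113281), (31.405040740966797, 21.85946273803711), 21.772686004638672) [[168.6746988  214.76305221]]
top [0.5572796  0.44759408 0.007     ] ((557.462646484375, 447.1600036621094), (31.293485641479492, 25.54100799560547), 21.8262996673584) [[163.33893557 201.73389356]]
```

The shingle has been knocked aside (~25 mm); move clear and measure again.

Request:
nudge_tcp(
  steps=[
    [0.09, 0, 0, -40, 0],
    [0.09, 0, 0, -30, 0],
    [0.09, 0, 40, 0, 0],
    [0.09, 0, 40, 0, 0],
    [0.09, 0, 40, 0, 0],
    [0.09, 0, 40, 0, 0],
    [0.09, 0, 0, 0, 0],
    [0.09, 0, 0, 0, 0],
    [0.09, 0, 0, 0, 0],
  ],
)

```text
time: 39.32
tool_pos: [0.5879, 0.2808, 0.1058]
ee_rot: [-3.141, -0.0, 0.337]
wrist_force: [0.8, 0.4, 0.6]
width: 0.09
finger_force: 0.0
```

Run:
```python
from h import *
s=robot.snapshot("top")
for x in shingles(s): print(*x)
q=pose(2); p=[x for x in shingles(s) if x[1][1]>.35][0]
go([*p[1],.0015],np.radians(p[3]),q)
see(2)
```

```text
[155.7 212.7] [0.5217 0.4726] [77. 33.] 18.6
[301.2 201.3] [ 0.5519 -0.0039] [159.  78.] -6.2
[365.5 154.1] [ 0.7033 -0.2166] [35. 35.] -46.5
pose [0.5873 0.2819 0.1056 0.3397] sd [0.     0.0001 0.     0.0002]
turn 0.015 shift [-0.0014 -0.2016  0.1041] |0.202|
course 2 off mm [-37.7   0.1] size [150.3  65.7] ang 0.6 ext x -112.7 37.4 y -33.0 32.8
```

Request:
nudge_tcp(
  steps=[
    [0.09, -40, 0, 0, 0],
    [0.09, -40, 0, 0, 0],
    [0.09, -40, 0, 0, 0],
    [0.09, -40, 0, 0, 0],
    [0.09, 0, 0, 0, 0],
    [0.09, 0, 0, 0, 0],
    [0.09, 0, 0, 0, 0],
  ],
)

```text
time: 40.1
tool_pos: [0.4376, 0.2284, 0.1064]
ee_rot: [3.142, -0.003, 0.339]
wrist_force: [-0.4, -0.9, 1.2]
width: 0.0901
finger_force: 0.0
```

Run:
```python
from h import *
s=robot.snapshot("top")
q=pose(2)
for p in shingles(s):
    if p[1][1]>.35: print(*p); go([*p[1],.0015],np.radians(p[3]),q)
```

```text
pose [0.4386 0.2284 0.1064 0.3383] sd [0.     0.0001 0.0001 0.0001]
[160.  210.7] [0.528  0.4584] [79. 63.] 18.4
turn 0.017 shift [ 0.1574 -0.1901  0.1049] |0.247|
```

Request:
nudge_tcp(
  steps=[
    [0.09, 0, 0, 0, 0.017],
    [0.09, 22.5, -27.2, 0, 0],
    [0.09, 22.5, -27.2, 0, 0],
    [0.09, 22.5, -27.2, 0, 0],
    [0.09, 22.5, -27.2, 0, 0],
    [0.09, 22.5, -27.2, 0, 0],
    [0.09, 22.5, -27.2, 0, 0],
    [0.09, 22.5, -27.2, 0, 0],
    [0.09, 0, 0, 35, 0],
    [0.09, 0, 0, 35, 0],
    [0.09, 0, 0, 0, 0],
    [0.09, 0, 0, 0, 0],
    [0.09, 0, 0, 0, 0],
  ],
)

```text
time: 41.33
tool_pos: [0.5273, 0.458, 0.0366]
ee_rot: [-3.141, -0.001, 0.32]
wrist_force: [1.7, -0.0, 0.3]
width: 0.0896
finger_force: 0.0
```

Run:
```python
from h import *
p=go([.528,.4584,.0015],np.radians(18.4),pose(3))
t=robot.snapshot("side")
m=cv2.inRange(t["color"],(0,0,45),(95,95,255))&(mask(t["color"],(0,120,40),(12,255,255))|mask(t["color"],(170,120,40),(180,255,255)))
for b in blobs(m,30): print(onz(t,moments(b),.007)[0])
```

```text
pose [0.5281 0.4586 0.0388 0.3201] sd [0.0001 0.0001 0.0004 0.    ]
turn -0.001 shift [-0.0001  0.0001  0.0373] |0.000|
[ 0.54462422 -0.95038154  0.007     ]
[ 0.74465962 -0.17235496  0.007     ]
[0.58758939 0.03693982 0.007     ]
[0.52044027 0.45596576 0.007     ]
```

Scaled: 0.015 m is 15, 0.0075 m is 7.5.

Request:
nudge_tcp(
  steps=[
    [0.09, 0, 0, 15, 0],
    [0.09, 0, 0, 15, 0],
    [0.09, 0, 0, 7.5, 0],
    [0.09, 0, 0, 0, 0],
    [0.09, 0, 0, 0, 0],
    [0.09, 0, 0, 0, 0],
  ],
)

```text
time: 42.03
tool_pos: [0.5271, 0.4582, 0.0003]
ee_rot: [-3.141, -0.003, 0.321]
wrist_force: [-1.3, -1.1, 6.4]
width: 0.0898
finger_force: 2.9
```

Request:
nudge_tcp(
  steps=[
    [0.04, 0, 0, 0, 0],
    [0.04, 0, 0, 0, 0],
    [0.04, 0, 0, 0, 0],
    [0.04, 0, 0, 0, 0],
    [0.04, 0, 0, 0, 0],
    [0.04, 0, 0, 0, 0],
    [0.04, 0, 0, 0, 0],
    [0.04, 0, 0, 0, 0],
  ],
)

```text
time: 42.7
tool_pos: [0.5278, 0.4582, 0.0003]
ee_rot: [-3.141, -0.004, 0.321]
wrist_force: [1.0, -0.6, 4.1]
width: 0.0639
finger_force: 30.6
```

Request:
nudge_tcp(
  steps=[
    [0.04, 0, 0, -30, 0],
    [0.04, 0, 0, -40, 0],
    [0.04, 0, 0, -40, 0],
    [0.04, 0, 0, -40, 0],
    [0.04, 0, 0, -40, 0],
    [0.04, 0, 0, -20, 0.105],
    [0.04, 0, 0, 0, 0.105],
    [0.04, 0, 0, 0, 0.105],
    [0.04, 0, 0, 0, 0.105],
    [0.04, 0, 0, 0, 0],
    [0.04, 0, 0, 0, 0],
  ],
)

```text
time: 43.62
tool_pos: [0.5263, 0.4577, 0.2077]
ee_rot: [3.141, 0.0, -0.097]
wrist_force: [-1.3, 0.1, -0.0]
width: 0.0636
finger_force: 30.0
```

Run:
```python
from h import *
q=pose(3)
x=jig([.0329+3*.0376,.001,.0605+3*.01368]);go(x,YAW,q);print(robot.get_obs()["width"])
```

```text
pose [ 0.5263  0.4577  0.2077 -0.0972] sd [0.     0.     0.     0.0004]
turn 0.002 shift [0.14   0.453  0.1061] |0.474|
0.0637472409664644
```

Scaled: 0.0117 m is 11.7, 0.04 m is 40.

Request:
nudge_tcp(
  steps=[
    [0.04, 11.7, 37.7, 0, 0],
    [0.04, 11.7, 37.7, 0, 0],
    [0.04, 11.7, 37.7, 0, 0],
    [0.04, 11.7, 37.7, 0, 0],
    [0.04, 11.7, 37.7, 0, 0],
    [0.04, 11.7, 37.7, 0, 0],
    [0.04, 11.7, 37.7, 0, 0],
    [0.04, 11.7, 37.7, 0, 0],
    [0.04, 11.7, 37.7, 0, 0],
    [0.04, 11.7, 37.7, 0, 0],
    [0.04, 11.7, 37.7, 0, 0],
    [0.04, 11.7, 37.7, 0, 0],
    [0.04, 0, 0, 0, 0],
    [0.04, 0, 0, 40, 0],
    [0.04, 0, 0, 35, 0],
    [0.04, 0, 0, 0, 0],
    [0.04, 0, 0, 0, 0],
    [0.04, 0, 0, 0, 0],
  ],
)

```text
time: 45.27
tool_pos: [0.6222, -0.0059, 0.1351]
ee_rot: [3.142, -0.003, -0.098]
wrist_force: [-0.2, -0.0, -0.2]
width: 0.0636
finger_force: 30.0
```

Run:
```python
from h import *
q=pose(3)
x=jig([.0329+3*.0376,.001,.0605+3*.01368]);go(x,YAW,q);print(robot.get_obs()["width"])
```

```text
pose [ 0.6232 -0.006   0.1367 -0.0983] sd [0.0001 0.     0.0002 0.    ]
turn 0.001 shift [-0.0024  0.0011  0.0351] |0.003|
0.06360276610745581
```

Request:
nudge_tcp(
  steps=[
    [0.04, -2.4, 1.1, 12, 0],
    [0.04, 0, 0, 8, 0],
    [0.04, 0, 0, 3, 0],
    [0.04, 0, 0, 3, 0],
    [0.04, 0, 0, 3, 0],
    [0.04, 0, 0, 3, 0],
    [0.04, 0, 0, 3, 0],
    [0.04, 0, 0, 0, 0],
    [0.04, 0, 0, 0, 0],
  ],
)

```text
time: 46.17
tool_pos: [0.6187, -0.0071, 0.0991]
ee_rot: [3.142, -0.0, -0.099]
wrist_force: [-3.6, -0.4, 4.7]
width: 0.0635
finger_force: 30.0
```

Request:
nudge_tcp(
  steps=[
    [0.085, 0, 0, 0, 0],
    [0.085, 0, 0, 0, 0],
    [0.085, 0, 0, 0, 0],
    [0.085, 0, 0, 0, 0],
    [0.085, 0, 0, 0, 0],
    [0.085, 0, 0, -30, 0],
    [0.07, 0, 0, -40, 0],
    [0.06, 0, 0, -30, 0],
    [0.05, -40, 0, 0, 0],
    [0.05, -40, 0, 0, 0],
    [0.05, -40, 0, 0, 0],
    [0.05, -40, 0, 0, 0],
    [0.05, -40, 0, 0, 0],
    [0.05, -30, 0, 0, 0],
    [0.05, 0, -40, 0, 0],
    [0.05, 0, -40, 0, 0],
    [0.05, 0, -40, 0, 0],
    [0.05, 0, 0, 0, 0],
    [0.05, 0, 0, 0, 0],
  ],
)

```text
time: 47.75
tool_pos: [0.4014, 0.1365, 0.198]
ee_rot: [3.141, 0.0, -0.095]
wrist_force: [0.2, 0.0, -0.0]
width: 0.0504
finger_force: 0.0
```

Run:
```python
from h import *
s=see(3,"pics/k3.png")
ob=blobs(mask(s["color"],(8,150,120),(20,255,255)),10)
for b in ob: print("orange",moments(b))
for q in(2.5,2.6,2.7,2.8,2.9): print(q,grip(q).round(4),proj(s,grip(q)).round(1))
P=pose(2)
```

```text
course 3 off mm [-58.2  -0. ] size [ 65.5 186.3] ang -0.2 ext x -151.3 35.0 y -32.9 32.8
2.5 [0.4134 0.1484 0.0878] [[252.9 245.2]]
2.6 [0.416  0.1524 0.082 ] [[251.8 244.4]]
2.7 [0.4186 0.1557 0.0757] [[250.9 243.5]]
2.8 [0.4212 0.1583 0.0692] [[250.2 242.6]]
2.9 [0.4239 0.1602 0.0625] [[249.8 241.7]]
pose [ 0.4019  0.1339  0.198  -0.1009] sd [0.     0.0001 0.     0.0004]
```

View pics/k3.png

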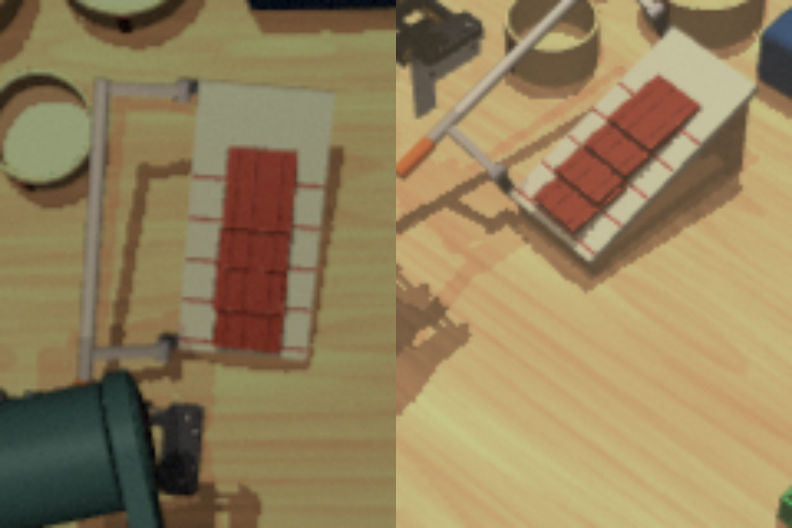

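Run:
```python
from h import *
off=np.array([0,0,-.014])
p=go([*grip(2.85)[:2],.11],YAW,pose(2)); p=go(grip(2.85)+off,YAW,p)
for q in [2.7,2.5,2.3,2.1,1.9,1.7,1.5,1.3,1.1,.9,.7,.5,.3,.15,.05,-.0]: print(q,end=' '); p=go(grip(q)+off,YAW,p)
```

```text
pose [ 0.402   0.1338  0.198  -0.1017] sd [0. 0. 0. 0.]
turn -0.002 shift [ 0.0179 -0.0275  0.088 ] |0.033|
turn -0.000 shift [ 0.     -0.      0.0581] |0.000|
2.7 turn -0.000 shift [-0.0036  0.004  -0.0099] |0.005|
2.5 turn -0.000 shift [-0.0044  0.0077 -0.0121] |0.009|
2.3 turn -0.000 shift [-0.0038  0.0101 -0.0104] |0.011|
2.1 turn -0.000 shift [-0.003   0.0121 -0.0083] |0.012|
1.9 turn -0.000 shift [-0.0021  0.0136 -0.0059] |0.014|
1.7 turn -0.000 shift [-0.0012  0.0146 -0.0032] |0.015|
1.5 turn -0.000 shift [-0.0001  0.015  -0.0004] |0.015|
1.3 turn -0.000 shift [0.0009 0.0148 0.0024] |0.015|
1.1 turn -0.000 shift [0.0019 0.014  0.0051] |0.014|
0.9 turn -0.000 shift [0.0028 0.0126 0.0076] |0.013|
0.7 turn -0.000 shift [0.0036 0.0107 0.0098] |0.011|
0.5 turn -0.000 shift [0.0042 0.0085 0.0116] |0.009|
0.3 turn -0.000 shift [0.0047 0.0058 0.013 ] |0.008|
0.15 turn -0.000 shift [0.0037 0.0025 0.0103] |0.005|
0.05 turn -0.000 shift [0.0026 0.0007 0.007 ] |0.003|
-0.0 turn -0.000 shift [0.0013 0.0001 0.0035] |0.001|
```

Request:
nudge_tcp(
  steps=[
    [0.06, 18, -27.5, 0, 0],
    [0.06, 0, 0, 30, 0],
    [0.06, 0, 0, 30, 0],
    [0.06, 0, 0, 28, 0],
    [0.06, 0, 0, 0, 0],
    [0.06, 0, 0, 30, 0],
    [0.06, 0, 0, 28, 0],
    [0.06, 0, 0, 0, 0],
    [0.06, 0, 0, 0, 0],
    [0.01, 0, 0, 0, 0],
    [0.01, 0, 0, 0, 0],
    [0.01, 0, 0, 0, 0],
    [0.01, 0, 0, 0, 0],
    [0.01, 0, 0, 0, 0],
    [0.01, 0, 0, 0, 0],
    [0.01, 0, 0, 0, 0],
    [0.01, 0, 0, 0, 0],
    [0.01, 0, 0, 0, 0],
    [0.01, 0, 0, 0, 0],
  ],
)

```text
time: 49.63
tool_pos: [0.4226, 0.1599, 0.052]
ee_rot: [3.14, -0.0, -0.099]
wrist_force: [0.7, -2.7, -1.4]
width: 0.0172
finger_force: 30.0
```

Run:
```python
from h import *
pose(2); print(grip(2.85))
```

```text
pose [ 0.4226  0.16    0.052  -0.0993] sd [0. 0. 0. 0.]
[0.42254324 0.15934688 0.06588595]
```

Gripped; swing down.

Request:
nudge_tcp(
  steps=[
    [0.01, -3.6, 4, -9.9, 0],
    [0.01, -4.4, 7.7, -12.1, 0],
    [0.01, -3.8, 10.1, -10.4, 0],
    [0.01, -3, 12.1, -8.3, 0],
    [0.01, -2.1, 13.6, -5.9, 0],
    [0.01, -1.2, 14.6, -3.2, 0],
    [0.01, -0.1, 15, -0.4, 0],
    [0.01, 0.9, 14.8, 2.4, 0],
    [0.01, 1.9, 14, 5.1, 0],
    [0.01, 2.8, 12.6, 7.6, 0],
    [0.01, 3.6, 10.7, 9.8, 0],
    [0.01, 4.2, 8.5, 11.6, 0],
    [0.01, 0, 0, 0, 0],
  ],
)

```text
time: 50.82
tool_pos: [0.4046, 0.025, 0.0649]
ee_rot: [-3.137, -0.001, -0.101]
wrist_force: [4.1, 1.7, -2.5]
width: 0.0171
finger_force: 30.0
```

Request:
nudge_tcp(
  steps=[
    [0.01, 2.4, 3, 6.5, 0],
    [0.01, 2.3, 2.8, 6.5, 0],
    [0.01, 1.9, 1.3, 5.2, 0],
    [0.01, 1.8, 1.2, 5.1, 0],
    [0.01, 1.3, 0.4, 3.5, 0],
    [0.01, 1.3, 0.3, 3.5, 0],
    [0.01, 1.3, 0.1, 3.5, 0],
    [0.01, 0, 0, 0, 0],
    [0.01, 0, 0, 0, 0],
  ],
)

```text
time: 51.57
tool_pos: [0.4156, 0.0151, 0.0316]
ee_rot: [-3.139, -0.0, -0.099]
wrist_force: [1.8, 5.6, 0.1]
width: 0.017
finger_force: 30.0
```

Run:
```python
from h import *
pose(2); print(grip(0.02)-[0,0,.014]); print(robot.get_obs()["wrist_force"])
```

```text
pose [ 0.4156  0.0151  0.0316 -0.0987] sd [0. 0. 0. 0.]
[0.41481427 0.01257101 0.03303437]
[1.66255163 5.58607098 0.43349782]
```

Scaled: 0.0015 m is 1.5, 0.0005 m is 0.5.

Request:
nudge_tcp(
  steps=[
    [0.01, 0.5, 0, 1.5, 0],
    [0.01, 0, 0, 0, 0],
    [0.01, 0, 0, 0, 0],
    [0.01, 0, 0, 0, 0],
  ],
)

```text
time: 52.0
tool_pos: [0.4161, 0.015, 0.0305]
ee_rot: [-3.139, -0.0, -0.099]
wrist_force: [0.2, 5.2, 1.5]
width: 0.0172
finger_force: 30.0
```

Request:
nudge_tcp(
  steps=[
    [0.04, 0, 0, 0, 0],
    [0.04, 0, 0, 0, 0],
    [0.04, 0, 0, 0, 0],
    [0.04, 0, 0, 0, 0],
    [0.04, 0, 0, 0, 0],
    [0.04, 0, 0, -20, 0],
    [0.05, 0, 0, -40, 0],
    [0.05, 0, 0, -40, 0],
    [0.05, -30, -20, -20, 0],
    [0.05, -30, -30, 0, 0],
    [0.05, 0, -40, 0, 0],
    [0.05, 0, -40, 0, 0],
    [0.05, 0, -40, 0, 0],
    [0.05, 0, 0, 0, 0],
    [0.05, 0, 0, 0, 0],
    [0.05, 0, 0, 0, 0],
  ],
)

```text
time: 53.33
tool_pos: [0.3733, 0.1877, 0.1501]
ee_rot: [3.14, 0.0, -0.099]
wrist_force: [-0.8, -0.3, -0.3]
width: 0.05
finger_force: 0.0
```

Run:
```python
from h import *
s=see(3,"pics/end.png")
for b in blobs(mask(s["color"],(8,150,120),(20,255,255)),10): print("orange",moments(b))
for q in(-.05,.02,.09,.2): print(q,proj(s,grip(q)).round(1))
for b in blobs(mask(s["color"],(100,120,40),(125,255,255)),60): print(onz(s,moments(b),.029).round(3))
```

```text
course 3 off mm [-58.6 -19.7] size [ 27.1 185.7] ang -0.5 ext x -151.3 34.2 y -32.6 -5.4
course 3 off mm [-58.4  20.6] size [ 24.  184.9] ang -0.3 ext x -150.9 34.0 y 8.4 32.8
orange [296.26911315 243.6911315 ]
-0.05 [[297.1 243.2]]
0.02 [[297.1 243.8]]
0.09 [[297.  244.4]]
0.2 [[296.6 245.4]]
[[ 0.467 -0.433  0.029]]
[[ 0.882 -0.126  0.029]]
```

View pics/end.png

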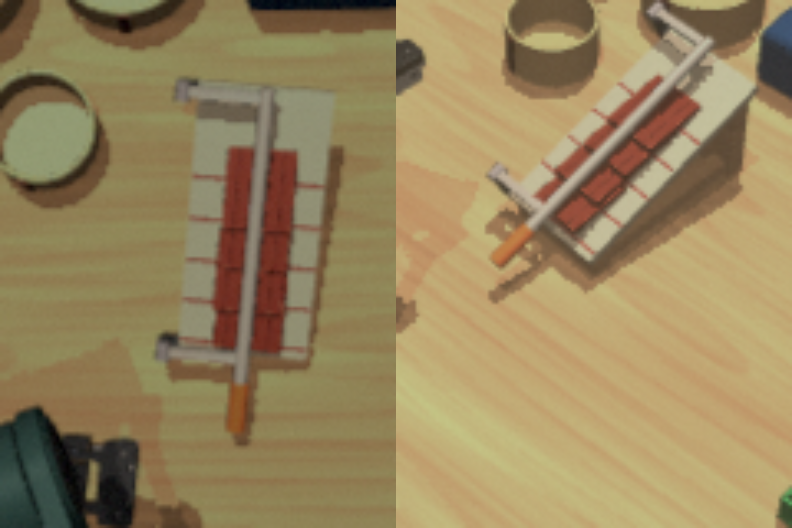

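The bar lies over the column; triangulate the grip to confirm its angle before handing in.

Run:
```python
from h import *
s=robot.snapshot("top");t=robot.snapshot("side")
a=moments(blobs(mask(s["color"],(8,150,110),(20,255,255)),10)[0])
B=[moments(b) for b in blobs(mask(t["color"],(6,150,110),(20,255,255)),15)]
for b in B:
    X,e=tri(s,a,t,b); print(b,X.round(4),e.round(4))
for q in(0,.02,.09,.15,.25): print(q,grip(q).round(4),proj(t,grip(q)).round(1))
```

```text
[254.52982456 243.94035088] [0.416  0.0142 0.0473] 0.0002
[274.47619048 233.94139194] [ 0.4395 -0.0101  0.098 ] 0.0673
[281.88211382 225.68699187] [ 0.4478 -0.0188  0.1404] 0.0914
[272.92473118 219.08602151] [ 0.4398 -0.0066  0.1693] 0.0624
[290.09704641 217.41350211] [ 0.4561 -0.0286  0.1827] 0.1173
[301.20077973 206.71734893] [ 0.4661 -0.0418  0.2371] 0.1507
[291.71875 200.34375] [ 0.4589 -0.0284  0.2595] 0.1207
0 [0.4153 0.0125 0.0456] [[254.8 244.6]]
0.02 [0.4148 0.0126 0.047 ] [[254.7 244.4]]
0.09 [0.4131 0.013  0.052 ] [[254.2 243.8]]
0.15 [0.4116 0.0137 0.0562] [[253.7 243.1]]
0.25 [0.4092 0.0155 0.0631] [[252.8 242. ]]
```

```bash
python3 -c "
from bench import robot
print(robot.close_job())"
```

```text
the job is handed in; nothing more can be done
None
```

The job is handed in, with no verdict returned: in the last pictures all four shingles found lie in a straight, overlapping column from line 1 up, the brush is in the tray, and the bar rests on the shingles at about 0.02 rad.

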